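# Ink a date stamp and mark a parcel

### The arm

A 6-joint arm with a two-finger parallel gripper is mounted at the origin on the work surface. World frame = base frame: x ahead of the robot, y to its left, z up, the work surface at z = 0. Lengths are in m, angles in rad, forces in N, time in s.
With the tool pointing down it reaches from about 0.35 to 0.975 m from the base axis. Payload 4.9 kg.
Tool frame: the origin (TCP) lies at the very end of the fingers, on their centre line; the grasp point (between the pads) lies 19 mm behind it (manip.grip_depth is the distance from the TCP to the grasp point, in m); z points along the fingers, x is the direction in which the jaws open and shut, and the axes are right-handed (so a half turn about z gives the same grasp; the last joint's range is limited). The gripper opens to 85 mm and grips with 20 to 120 N. Pads are 22 mm wide; open, the fingers measure 114 mm over their backs; the gripper's body (76 mm by 85 mm) begins 54 mm behind the grasp point. The pads swing forward as they close: fully open they stand 13 mm farther back than shut.
Start: joints at [-1.288, 0.053, 1.613, -0, 1.476, -0.119], TCP at [0.244, -0.575, 0.197] pointing down, gripper open.
Joint ranges: [-3.01, 3.01], [-1.01, 2.22], [0.06, 2.58], [-1.02, 4.17], [0.09, 2.62], [-3.14, 3.14]. Speed limits (rad/s): [2.57, 2.57, 3.14, 3.14, 3.14, 3.14].

### API

Orientations are given as a unit quaternion [w, x, y, z].
In Python, from plant import manip gives the robot as it stands. The module is installed in compiled form; this text tells all that it offers.
- The arm moves only by the shell command python3 -m crank 'ROWS' [OPENING]. ROWS is JSON, a list of rows, each a list of 4 numbers: the shift along the tool's x, y, z in cm, then the turn about the tool's z in units of 6 degrees (1.0 is 6 degrees). A call has 1 to 10 rows; each row shifts and turns the commanded pose from where the row before left it, along the tool's axes as they then stand; what a row does not reach is not made up. A row lasts 1/12 s, in which the tool goes at most 41.7 mm and 7.16 degrees, less where a joint would pass 70% of its speed; a pose out of reach is approached as far as the arm can. A call with a gripper value outside its range is refused whole. OPENING is the opening, from 0 (shut) to 1 (fully open), set as the call begins (- or left out, the last holds). The fingers move at their own pace and stop on an object; the grip force is fixed at half the most. Time passes only in rows, so rows that do not move let the fingers close. It gives the time, the measured TCP pose, the force and the opening at its end, in the units of the state.
- manip.state(): the state, without advancing time (a new reading comes with each control period).
- manip.grab_frame(name): name is "scene" or "top" or "wrist"; returns a dict with "img" (420x560x3 uint8, red, green, blue), "intrinsics" (3x3 intrinsics, pixels), "position" and "orientation" of the camera in the world. Camera axes: x right, y up, looking along -z (the intrinsics and any distortion apply to the point x, -y, -z); pixel columns grow to the right and rows downward; lengths in m; the calibration is good to about 2 mm. A picture is of the moment at which its call begins. There is no depth.
- manip.job_done(): hands the job in, once; it reports no verdict.
The state is a dict: "time": time; "joint_pos": joint angles; "joint_vel": joint speeds; "joint_efforts": joint torques, N m; "tool_pos": TCP position; "tool_rot": TCP orientation; "contact_force": force on the tool from outside, world axes, zero at the start; "ft_torque": the same for the moment, N m; "gripper_width": opening from 0.0 (shut) to 1.0 (fully open).
Only numpy, scipy, OpenCV 4.12 (cv2) and the standard library are available. Lean on these libraries where they do the work, as an engineer would, in place of code of your own. Each camera call takes 0.05 s, during which the arm holds its last target.

### The job

Press the brass catch to open the ink pad, steadying its sprung lid with a finger so that it goes right back without flying open, and leave it open. Take the white-capped date stamp off the walnut stand, ink it on the felt, print it square in the empty ruled box on the parcel's label (no mark elsewhere on the parcel), and hang it back in the slot it came from. Press the stamp straight down and gently both times, for about half a second, until its sponge cushion gives about half its depth, never squashing it flat, and leave the parcel, the other stamps, the jar and the tape cutter in their places.

Things in the scene. Friction and masses are not known exactly. Their poses are not given: they have to be found in the camera images.
- catch_top (a point): Press point: middle of the top of the ink pad's brass smooth thumb tab (40 by 40 mm, top 44 mm above the counter, in front (-x) of the case). Pressed straight down here it rocks: frees the lid about 4 mm down, stops at 8 mm, springs back; about 1 N to start, 2 to 3 N at the stop. It lies 41 mm from the lid's front edge; the shut lid's top is 10 mm lower.
- catch (a joint): How far the catch is pressed, rad: 0 at rest, 0.30 at its stop; the lid is let go at about 0.13.
- lid (a joint): Angle of the ink pad's lid, rad: 0 shut and latched, 1.8 at its stop, a little beyond upright, where the spring holds it. Freed, the spring throws it open at over 5 rad/s, yet with only about 1 N at its front edge, so a finger above it can hold it and let it follow; past 0.6 rad it must not swing faster than 4 rad/s.
- lid_hinge (a point): Middle of the lid's hinge line, on the far (+x) edge of the ink pad, 24 mm above the counter. The green steel lid is 170 mm wide (y) and, shut, reaches 112 mm from the hinge towards -x, its top 10 mm above the hinge line. This point turns with the lid: take directions from pad_top.
- pad_top (a point): Centre of the top of the dark blue felt pad, 18 mm above the counter, in a fixed steel case 112 mm (x) by 170 mm (y) with walls 22 mm high; the felt measures 104 by 162 mm. The catch is on the -x side and the hinge on the +x side; z up.
- pad: The felt pad (origin 14 mm below pad_top, same axes).
- stamp_grip (a point): Centre of the red handle of the date stamp with the WHITE cap. Handle 28 mm square, flat sides facing x and y of this point, 46 mm tall; a dome and the cap end 31.5 mm above this point. A red flange 34 mm across has its underside 30 mm below it; then a neck 12 mm thick and 28 mm long, and a black mount 56 mm (x) by 38 mm (y) by 20 mm. z up the handle; 115 to 190 g.
- stamp: The same stamp; origin in the middle of its die face, uncompressed, 88 mm below stamp_grip, same axes. It hangs with its neck in a slot at about x = 0, its flange on the board, its mount under it with 16 mm between mount and board: lifted about 10 mm it can be drawn 70 mm to the front (-x of the stand) and out; it goes back the same way.
- die_face (a point): Middle of the die face (54 mm in x by 36 mm in y) of the same stamp; it moves up with the cushion.
- cushion (a joint): How far the sponge cushion between mount and die of that stamp is pressed in, m: 0 free, 0.006 squashed flat. It takes 2 N to start and 2 N more per mm, 14 N at the end. A print needs more than 4 N for 0.3 s; more than 16 N spoils it.
- stand: Walnut stand, fixed, 80 mm (x) by 262 mm (y); origin in the middle of its underside, z up, front at -x. Its board, 12 mm thick, top 77 mm above the counter, has four slots at y = -90, -30, 30, 90 mm, 20 mm wide, open to the front at x = -30 mm, closed at x = 10 mm. A nosing along the board's front edge stands 4 mm above it.
- date_box (a point): Centre of the empty ruled box, 80 mm (x) by 62 mm (y), on the white label on top of the parcel, on the carton's top face 60 mm above the counter; x along the box's long side. The stamp's x must lie along the box's x, either way round.
- parcel: Brown carton 160 mm (x) by 220 mm (y) by 60 mm, 1.1 to 1.8 kg, loose; origin in the middle of its underside. The date box lies at x = -20, y = 48 mm.
- stamp_yellow: Stamp of the same build with a yellow cap, hanging in another slot; leave it alone. Origin at the middle of its die face.
- stamp_green: The same with a green cap; leave it alone.
- stamp_black: The same with a black cap; leave it alone.
- jar: Glass jar with a steel lid, 90 mm across, 125 mm tall, behind the ink pad to the left; leave it alone. Origin at the middle of its underside.
- tape_cutter: Steel tape cutter base with a roll, 170 by 66 mm, 96 mm tall, lying across behind the ink pad to the right; leave it alone. Origin at the middle of its underside.

How it is judged:
On the way, in this order (a step that is already met when the one before it is completed fails the run):
1. the ink pad's lid has been opened right back (past 1.65 rad) (value of joint lid above 1.65 rad), for 0.2 s.
2. the white-capped stamp has been taken off the stand (10 cm from its place) (distance of stamp_grip from where it was at the start of the episode above 0.1 m), for 0.1 s.
3. the stamp is pressed upright on the felt with more than 4 N for 0.3 s (contact force between stamp and pad above 4 N and angle between stamp's own z axis and vertical below 0.12 rad), for 0.3 s.
4. the stamp is pressed upright on the parcel's label with more than 4 N for 0.3 s, within 12 mm of the middle of the date box and within 0.15 rad of square (contact force between stamp and parcel above 4 N and horizontal distance between die_face and date_box below 0.012 m and angle between the x axis of stamp and the x axis of date_box, either way round below 0.15 rad and angle between stamp's own z axis and vertical below 0.12 rad), for 0.3 s.
At the end, for the whole second after the job is handed in: The white-capped stamp hangs upright and at rest in the slot it came from (within 15 mm and 0.12 rad of how it hung), the ink pad stands open (lid past 1.65 rad), the other three stamps are within 25 mm and the parcel, the jar and the tape cutter within 30 mm of where they were (distance of stamp_grip from where it was at the start of the episode below 0.015 m and angle between stamp's own z axis and vertical below 0.12 rad and linear speed of stamp below 0.03 m/s and value of joint lid above 1.65 rad and distance of parcel from where it was at the start of the episode below 0.03 m and not (distance of any of stamp_yellow, stamp_green, stamp_black from where it was at the start of the episode above 0.025 m) and not (distance of any of jar, tape_cutter from where it was at the start of the episode above 0.03 m)); the robot touches nothing.
It fails at once if the lid flies open: faster than 4 rad/s once past 0.6 rad (value of joint lid above 0.6 rad and velocity of joint lid above 4 rad/s).
It fails at once if the stamp is pressed on the felt or on the parcel with more than 16 N (contact force between stamp and pad above 16 N or contact force between stamp and parcel above 16 N).
It fails at once if the stamp marks the parcel outside the box (touches it more than 20 mm from the middle of the box) (contact force between stamp and parcel above 1 N and horizontal distance between die_face and date_box above 0.02 m).
It fails at once if another stamp is moved by more than 25 mm (distance of any of stamp_yellow, stamp_green, stamp_black from where it was at the start of the episode above 0.025 m).
It fails at once if the parcel, the jar or the tape cutter is moved by more than 30 mm (distance of any of parcel, jar, tape_cutter from where it was at the start of the episode above 0.03 m).
It also fails if it takes over 72 s, if anything falls off the work surface, if the arm or the gripper's body presses on something with over 40 N, if the wrist force passes 120 N, or if a joint passes its speed limit or range.

## Working session

There is one attempt and no reset: what is moved stays moved. The work goes in short steps, Python scripts to look and compute and a shell command to move; the robot and the scene stay as the last step left them, time stands still between calls to the robot, and variables do not carry over. Pictures are saved under pics/ and viewed, and the job is handed in when it is done.

```bash
mkdir -p pics; ls
python3 - <<'E'
from plant import manip
import cv2,json
print(manip.state())
for n in ["scene","top","wrist"]:
    f=manip.grab_frame(n)
    cv2.imwrite(f"pics/{n}0.png",f["img"][:,:,::-1])
    print(n,f["intrinsics"],f["position"],f["orientation"],f.keys())
E
```

```text
pics
{'time': 0.0, 'joint_pos': array([-1.28797109e+00,  5.33662737e-02,  1.61429053e+00,  1.78396531e-06,
        1.47600306e+00, -1.19015543e-01]), 'joint_vel': array([-0.00083035, -0.00178836, -0.00075156, -0.00064508, -0.00073465,
       -0.00068069]), 'joint_efforts': array([-4.00331346e-04, -3.93683052e+01, -3.70174956e+01, -1.10913165e-04,
        7.02421035e-03, -4.46780874e-06]), 'tool_pos': array([ 0.24424273, -0.57454672,  0.19535933]), 'tool_rot': array([-6.69300619e-04,  8.33999853e-01, -5.51763697e-01, -7.87638677e-04]), 'contact_force': array([-0.55911932, -1.28688832,  0.00417202]), 'ft_torque': array([-0.01430635,  0.04629573, -0.02153346]), 'gripper_width': 1.0003541586826494}
scene [[447.69851161   0.         284.97359676]
 [  0.         447.69851161 211.82444282]
 [  0.           0.           1.        ]] [ 0.95872642 -0.62778497  0.8072205 ] [0.87457165 0.37998957 0.1096786  0.28054047] dict_keys(['img', 'intrinsics', 'position', 'orientation'])
top [[473.92546523   0.         277.6622032 ]
 [  0.         473.92546523 201.75720637]
 [  0.           0.           1.        ]] [0.33225577 0.00129076 1.20095354] [-0.6996344  -0.07454324  0.0737619   0.70676318] dict_keys(['img', 'intrinsics', 'position', 'orientation'])
wrist [[331.9594212    0.         277.09551796]
 [  0.         331.9594212  209.28384831]
 [  0.           0.           1.        ]] [ 0.31059665 -0.54681671  0.37298739] [ 0.82589597 -0.11766364  0.07909729 -0.54570572] dict_keys(['img', 'intrinsics', 'position', 'orientation'])
```

View pics/scene0.png

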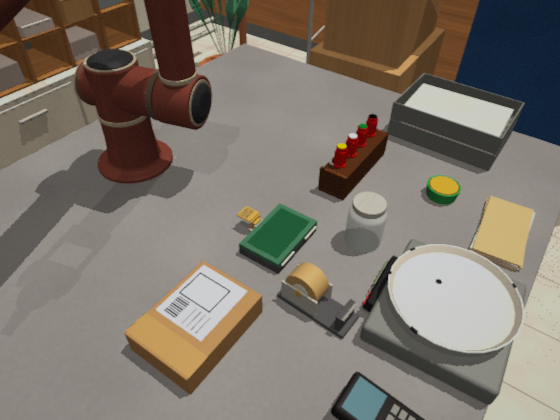

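View pics/top0.png

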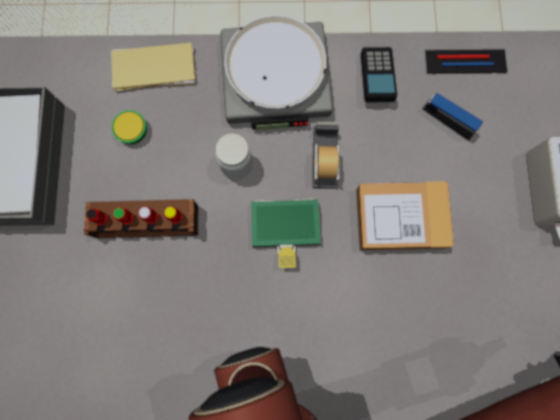

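View pics/wrist0.png

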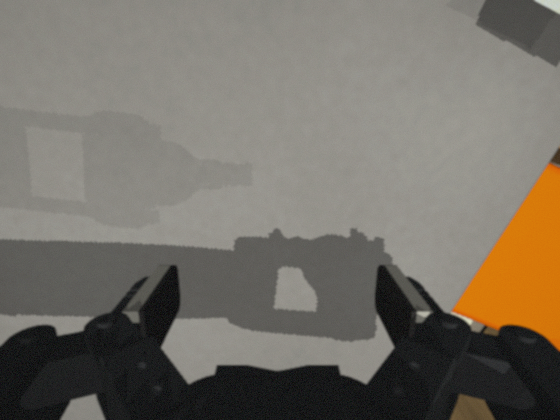

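The top view has +x upwards and +y to the left. It shows the stand at about (140,217) with the white cap third from the left at (147,215), the pad at about (286,223), the catch at (287,257), and the parcel at about (405,216) with the box at about (387,223). I'll zoom in to measure.

Run:
```python
import cv2,numpy as np
im=cv2.imread('pics/top0.png')
a=im[190:280,235:335]; cv2.imwrite('pics/z1.png',cv2.resize(a,None,fx=6,fy=6,interpolation=cv2.INTER_CUBIC))
a=im[175:260,350:460]; cv2.imwrite('pics/z2.png',cv2.resize(a,None,fx=6,fy=6,interpolation=cv2.INTER_CUBIC))
a=im[190:250,75:205]; cv2.imwrite('pics/z3.png',cv2.resize(a,None,fx=6,fy=6,interpolation=cv2.INTER_CUBIC))
```

```text
(no output)
```

View pics/z1.png

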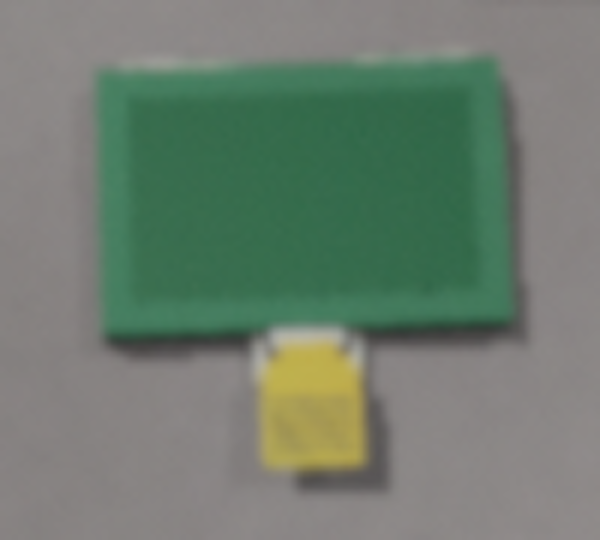

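View pics/z2.png

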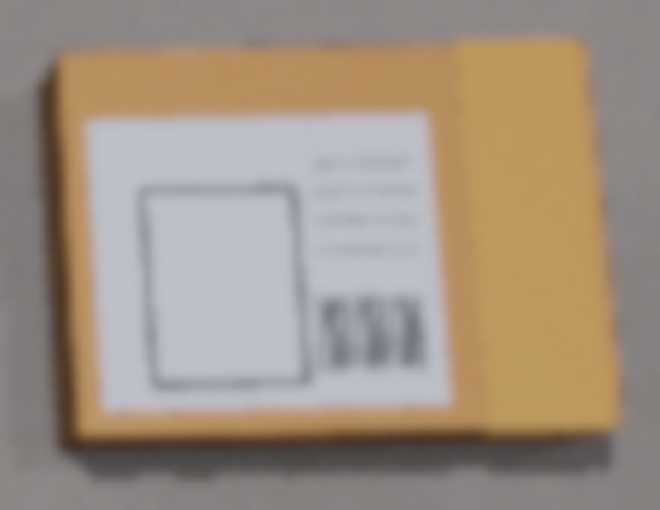

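View pics/z3.png

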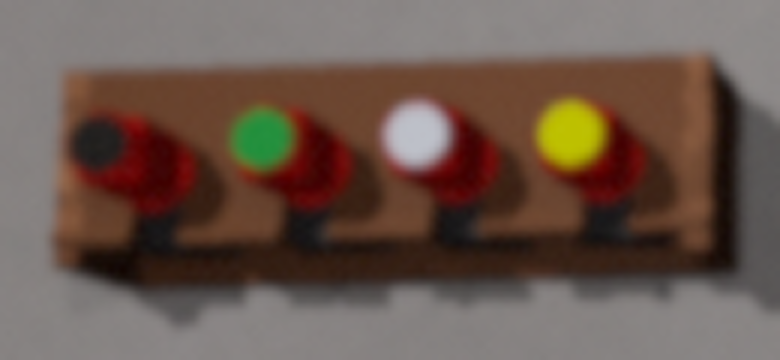

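```bash
cat > h.py <<'E'
import numpy as np,cv2
from scipy.spatial.transform import Rotation as R
from plant import manip
def q(o): return R.from_quat([o[1],o[2],o[3],o[0]])
def pix2w(f,px,z):
    K=f["intrinsics"];px=np.atleast_2d(np.array(px,float))
    d=np.stack([(px[:,0]-K[0,2])/K[0,0],-(px[:,1]-K[1,2])/K[1,1],-np.ones(len(px))],1)
    d=q(f["orientation"]).apply(d);p=np.array(f["position"])
    t=(z-p[2])/d[:,2];return p+t[:,None]*d
def w2pix(f,X):
    K=f["intrinsics"];c=q(f["orientation"]).inv().apply(np.atleast_2d(X)-np.array(f["position"]))
    return np.stack([K[0,0]*c[:,0]/-c[:,2]+K[0,2],K[1,1]*-c[:,1]/-c[:,2]+K[1,2]],1)
def shot(n,fn):
    f=manip.grab_frame(n);cv2.imwrite(f"pics/{fn}.png",f["img"][:,:,::-1]);return f
def st():
    s=manip.state();r=q(s["tool_rot"]).as_matrix()
    print("t",round(s["time"],2),"tcp",s["tool_pos"].round(4),"x",r[:,0].round(3),"z",r[:,2].round(3),"F",s["contact_force"].round(1),"g",round(s["gripper_width"],3));return s
def mv(target,yaw=None):
    """rows-units total move: target xyz m, yaw of tool x axis"""
    s=manip.state();r=q(s["tool_rot"]);d=r.inv().apply(np.array(target)-s["tool_pos"])*100
    out=d.round(2)
    x=r.as_matrix()[:,0];y0=np.arctan2(x[1],x[0])
    if yaw is not None:
        dy=(yaw-y0+np.pi/2)%np.pi-np.pi/2
        print("turn about tool z (6deg):",round(-np.degrees(dy)/6,2))
    print("shift cm",out,"yaw now",np.degrees(y0).round(2));return out
E
python3 - <<'E'
from h import *
f=dict(np.load) if 0 else manip.grab_frame("top")
def z(pts,off): return (np.array(pts)+.5)/6-.5+np.array(off)
lid=pix2w(f,z([(98,72),(497,58),(514,318),(106,335)],(235,190)),.034)
print("lid",lid.round(4))
m=lid.mean(0);print(m, np.linalg.norm(lid[0]-lid[1]),np.linalg.norm(lid[1]-lid[2]))
print("yawdir",np.degrees(np.arctan2(*(lid[0]-lid[3]+lid[1]-lid[2])[[1,0]])),np.degrees(np.arctan2(*(lid[0]-lid[1]+lid[3]-lid[2])[[1,0]]))-90)
print("tab far/near", pix2w(f,z([(262,392),(365,392),(367,468),(263,470),(314,430)],(235,190)),.044).round(4))
P=pix2w(f,z([(58,55),(585,40),(620,430),(75,435)],(350,175)),.06);print("parcel",P.round(4),P.mean(0))
B=pix2w(f,z([(141,188),(295,185),(309,380),(155,386)],(350,175)),.06);print("box",B.round(4),B.mean(0))
for A in(P,B):
 print(np.linalg.norm(A[0]-A[1]),np.linalg.norm(A[1]-A[2]),"yaw",np.degrees(np.arctan2(*(A[0]-A[3]+A[1]-A[2])[[1,0]])),np.degrees(np.arctan2(*(A[0]-A[1]+A[3]-A[2])[[1,0]]))-90)
print("caps",pix2w(f,z([(98,143),(263,139),(418,135),(572,134)],(75,190)),.1385).round(4))
S=pix2w(f,z([(65,72),(710,52),(712,245),(55,240)],(75,190)),.08);print("stand",S.round(4))
E
```

```text
lid [[ 0.5823  0.0687  0.034 ]
 [ 0.5866 -0.0989  0.034 ]
 [ 0.4769 -0.1029  0.034 ]
 [ 0.4716  0.0652  0.034 ]]
[ 0.52931333 -0.01698366  0.034     ] 0.16764011983080704 0.10976351333024346
yawdir 1.9478110871204508 1.6364027859467143
tab far/near [[ 0.4465  0.0012  0.044 ]
 [ 0.4461 -0.0406  0.044 ]
 [ 0.4154 -0.0409  0.044 ]
 [ 0.415   0.0011  0.044 ]
 [ 0.4309 -0.0197  0.044 ]]
parcel [[ 0.6192 -0.2015  0.06  ]
 [ 0.6233 -0.4198  0.06  ]
 [ 0.4615 -0.4202  0.06  ]
 [ 0.4617 -0.2011  0.06  ]] [ 0.54142044 -0.31063172  0.06      ]
box [[ 0.5627 -0.2329  0.06  ]
 [ 0.5633 -0.296   0.06  ]
 [ 0.483  -0.2965  0.06  ]
 [ 0.4812 -0.2343  0.06  ]] [ 0.5225537  -0.26492535  0.06      ]
0.2182875967502667 0.16176872270791193 yaw 0.003545071246562071 0.5115823448299324
0.0630783997107237 0.0803257636122658 yaw 0.7034432393588331 1.097548324188125
caps [[0.5361 0.4278 0.1385]
 [0.537  0.3651 0.1385]
 [0.5379 0.3061 0.1385]
 [0.5377 0.2475 0.1385]]
stand [[0.5766 0.4667 0.08  ]
 [0.5821 0.2066 0.08  ]
 [0.5034 0.2036 0.08  ]
 [0.5081 0.4656 0.08  ]]
```

```bash
python3 -m crank '[[0,0,0,-1.12],[0,0,0,-1.12],[0,0,0,-1.12],[0,0,0,-1.12],[0,0,0,-1.12],[0,0,0,-1.12],[0,0,0,-1.12],[0,0,0,-1.12],[0,0,0,-1.12],[0,0,0,-1.1]]' 0.5
python3 - <<'E'
from h import *
st(); mv([.4625,-.0195,.12],0)
f=manip.grab_frame("top")
print(pix2w(f,[(232,148)],.125),pix2w(f,[(327,185),(313,185),(340,185)],.0))
E
```

```text
time: 1.03
tool_pos: [0.2444, -0.575, 0.1962]
tool_rot: [-0.0, 1.0, 0.004, -0.0]
contact_force: [0.2, -0.6, 0.6]
gripper_width: 0.501
t 1.03 tcp [ 0.2444 -0.575   0.1962] x [ 1.     0.008 -0.   ] z [-0.     0.001 -1.   ] F [ 0.2 -0.6  0.6] g 0.501
turn about tool z (6deg): 0.07
shift cm [ 22.23 -55.38   7.65] yaw now 0.43
[[0.69363486 0.1086846  0.125     ]] [[ 0.63177054 -0.12787269  0.        ]
 [ 0.63215235 -0.09133885  0.        ]
 [ 0.63141606 -0.16179268  0.        ]]
```

```bash
python3 -m crank '[[1.4,-3.6,0,-0.1],[1.4,-3.6,0,0],[1.4,-3.6,0,0],[1.4,-3.6,0,0],[1.4,-3.6,0,0],[1.4,-3.6,0,0],[1.4,-3.6,0,0],[1.4,-3.6,0,0],[1.4,-3.6,0,0],[1.4,-3.6,0,0]]'; python3 -m crank '[[1.4,-3.3,0.2,0],[1.4,-3.3,0,0],[1.4,-3.3,0,0],[1.4,-3,0,0],[0,0,0,0],[0,0,0,0]]'
python3 - <<'E'
from h import *
st(); mv([.4625,-.0195,.12],np.radians(1.5))
f=shot("wrist","w1")
E
```

```text
time: 1.92
tool_pos: [0.3805, -0.2119, 0.1966]
tool_rot: [0.0, 1.0, 0.005, 0.0]
contact_force: [1.2, -0.6, 0.3]
gripper_width: 0.499
time: 2.42
tool_pos: [0.435, -0.0826, 0.1945]
tool_rot: [0.0, 1.0, 0.007, -0.0]
contact_force: [0.4, -0.8, 0.2]
gripper_width: 0.499
t 2.42 tcp [ 0.435  -0.0826  0.1945] x [ 1.     0.014 -0.   ] z [-0. -0. -1.] F [ 0.4 -0.8  0.2] g 0.499
turn about tool z (6deg): -0.11
shift cm [ 2.84 -6.27  7.45] yaw now 0.81
```

View pics/w1.png

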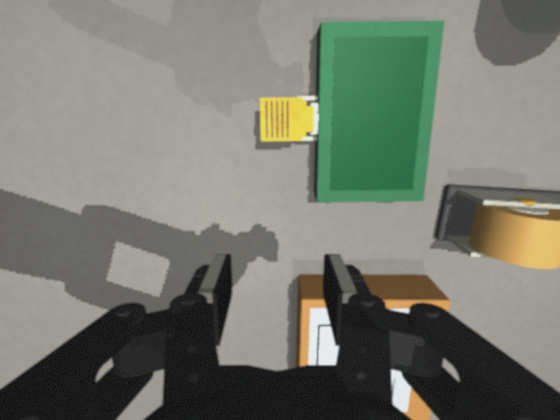

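The wrist view shows the catch tab at u 260–305, v 97–141, and the lid corners at (322,22), (443,22), (425,202) and (317,200). I'll triangulate these against the top camera.

Run:
```python
from h import *
f=manip.grab_frame("wrist"); print(f["position"],f["orientation"])
L=pix2w(f,[(320,23),(443,22),(424,202),(316,201)],.034);print(L.round(4),L.mean(0))
print(pix2w(f,[(261,98),(261,141),(289,99),(289,141),(304,99),(304,141)],.044).round(4))
print(w2pix(f,manip.state()["tool_pos"]))
im=cv2.imread('pics/w1.png')[70:170,230:350];cv2.imwrite('pics/w1z.png',cv2.resize(im,None,fx=5,fy=5,interpolation=cv2.INTER_CUBIC))
```

```text
[ 0.43413284 -0.0117339   0.37194619] [ 0.98979763 -0.14232409 -0.00131431  0.00654083]
[[ 0.4724  0.0664  0.034 ]
 [ 0.5844  0.0687  0.034 ]
 [ 0.5905 -0.1009  0.034 ]
 [ 0.4766 -0.1013  0.034 ]] [ 0.5309715 -0.0167822  0.034    ]
[[ 4.191e-01  5.000e-04  4.400e-02]
 [ 4.191e-01 -3.910e-02  4.400e-02]
 [ 4.454e-01 -1.000e-04  4.400e-02]
 [ 4.463e-01 -3.880e-02  4.400e-02]
 [ 4.595e-01  1.000e-04  4.400e-02]
 [ 4.609e-01 -3.860e-02  4.400e-02]]
[[275.9403916  243.42681896]]
```

View pics/w1z.png

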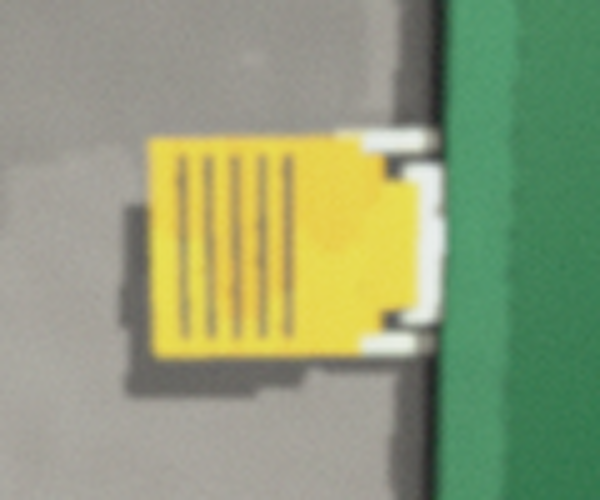

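```bash
python3 -m crank '[[0.9,-2,2.4,-0.1],[0.9,-2,2.4,0],[0.9,-2,2.4,0],[0.2,-0.3,2.5,0],[0,0,2.0,0],[0,0,1,0],[0,0,0,0],[0,0,0,0],[0,0,0,0]]'
python3 - <<'E'
from h import *
st(); mv([.4635,-.0195,.05],np.radians(1.5))
f=shot("wrist","w2");shot("scene","s2")
E
```

```text
time: 3.27
tool_pos: [0.4637, -0.0215, 0.0693]
tool_rot: [0.0, 1.0, 0.01, 0.001]
contact_force: [0.3, -0.4, 1.2]
gripper_width: 0.499
t 3.27 tcp [ 0.4637 -0.0215  0.0693] x [1.    0.021 0.003] z [ 0.003 -0.001 -1.   ] F [ 0.3 -0.4  1.2] g 0.499
turn about tool z (6deg): -0.05
shift cm [-0.02 -0.2   1.93] yaw now 1.2
```

View pics/w2.png

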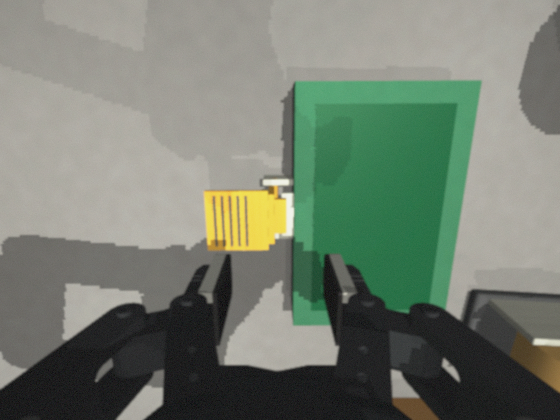

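View pics/s2.png

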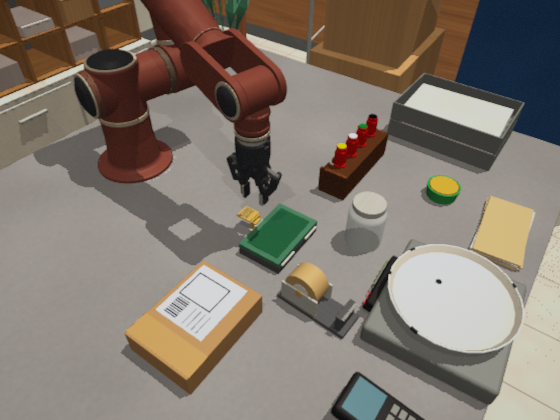

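```bash
python3 -m crank '[[0,-0.2,0.4,0],[0,0,0.4,0],[0,0,0.4,0],[0,0,0.3,0],[0,0,0,0],[0,0,0,0]]'; python3 -m crank '[[0,0,0.2,0],[0,0,0.2,0],[0,0,0,0],[0,0,0,0]]';  python3 - <<'E'
from h import *
st(); mv([.4635,-.0195,.05],np.radians(1.5))
f=shot("wrist","w3");f=shot("scene","s3")
im=cv2.imread('pics/s3.png')[140:270,200:340];cv2.imwrite('pics/s3z.png',cv2.resize(im,None,fx=4,fy=4,interpolation=cv2.INTER_CUBIC))
E
```

```text
time: 3.87
tool_pos: [0.4622, -0.0183, 0.0521]
tool_rot: [-0.0, 1.0, 0.011, -0.0]
contact_force: [0.8, -0.3, 0.7]
gripper_width: 0.502
time: 4.2
tool_pos: [0.4624, -0.0184, 0.0485]
tool_rot: [-0.0, 1.0, 0.011, -0.0]
contact_force: [-0.3, -0.0, -0.0]
gripper_width: 0.506
t 4.2 tcp [ 0.4624 -0.0184  0.0485] x [ 1.     0.023 -0.   ] z [-0.  0. -1.] F [-0.3 -0.  -0. ] g 0.506
turn about tool z (6deg): -0.03
shift cm [ 0.11  0.11 -0.16] yaw now 1.3
```

View pics/s3z.png

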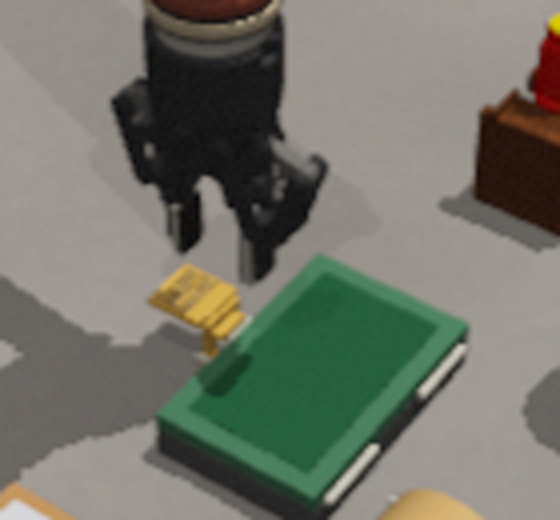

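View pics/w3.png

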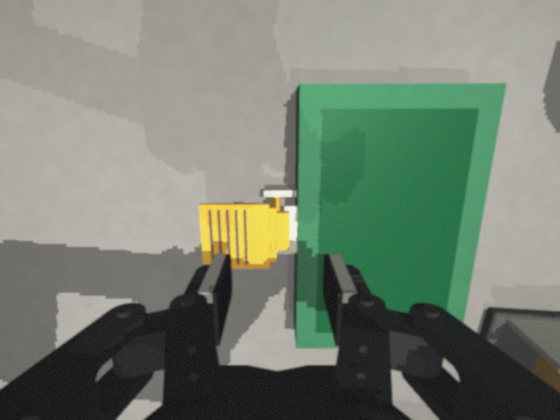

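Run:
```python
from h import *
f=manip.grab_frame("scene")
for X in [(.434,-.018,.05),(.491,-.018,.05),(.434,-.018,.07),(.491,-.018,.07),(.434,-.0195,.044),(.4745,-.1,.034)]:
    p=w2pix(f,X)[0]; print(X,p.round(1),((p-[200,140])*4).round(0))
```

```text
(0.434, -0.018, 0.05) [246.1 211.2] [184. 285.]
(0.491, -0.018, 0.05) [264.6 220.8] [259. 323.]
(0.434, -0.018, 0.07) [245.8 205.2] [183. 261.]
(0.491, -0.018, 0.07) [264.5 214.8] [258. 299.]
(0.434, -0.0195, 0.044) [245.8 213.3] [183. 293.]
(0.4745, -0.1, 0.034) [237.9 242.6] [152. 411.]
```

```bash
python3 - <<'E'
from h import *
f=manip.grab_frame("wrist")
for z in(.0485,.055,.06,.07,.08,.1):
    print(z,w2pix(f,[(.4413,-.0074,z),(.4413,-.0294,z),(.4835,-.0074,z),(.427,-.0074,z)]).round(0).tolist())
E
python3 - <<'E'
import cv2
im=cv2.imread('pics/w3.png')[180:360,150:400];cv2.imwrite('pics/w3z.png',cv2.resize(im,None,fx=3,fy=3,interpolation=cv2.INTER_CUBIC))
E
```

```text
0.0485 [[239.0, 223.0], [239.0, 259.0], [314.0, 225.0], [214.0, 223.0]]
0.055 [[238.0, 227.0], [238.0, 264.0], [315.0, 229.0], [211.0, 226.0]]
0.06 [[237.0, 230.0], [237.0, 268.0], [316.0, 232.0], [210.0, 229.0]]
0.07 [[234.0, 237.0], [235.0, 276.0], [318.0, 239.0], [206.0, 236.0]]
0.08 [[232.0, 244.0], [232.0, 286.0], [321.0, 246.0], [201.0, 244.0]]
0.1 [[225.0, 263.0], [226.0, 309.0], [327.0, 265.0], [191.0, 262.0]]
```

View pics/w3z.png

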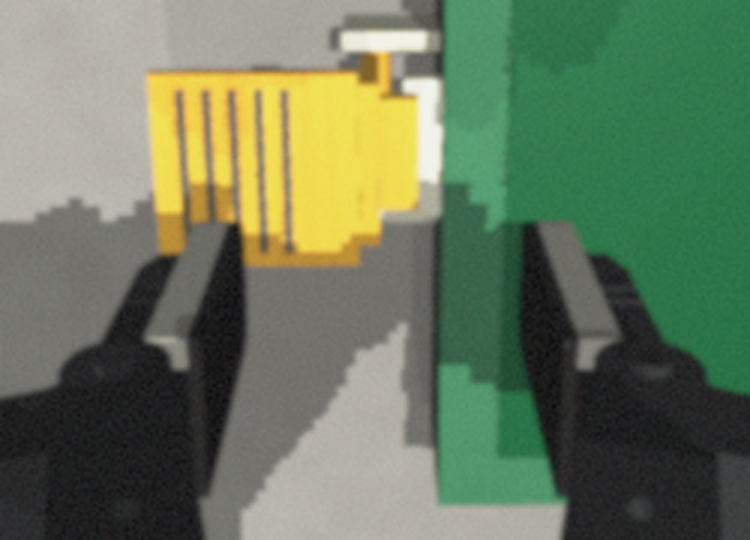

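```bash
python3 -m crank '[[0.1,0,0.2,0],[0,0,0.2,0],[0,0,0.2,0],[0,0,0,0],[0,0,0,0],[0,0,0,0]]'
python3 - <<'E'
from h import *
st()
f=shot("wrist","w4");f=shot("scene","s4")
a=cv2.resize(cv2.imread('pics/s4.png')[140:270,200:340],None,fx=3,fy=3);b=cv2.resize(cv2.imread('pics/w4.png')[180:310,180:320],None,fx=3,fy=3)
cv2.imwrite('pics/c4.png',np.hstack([a,b])[:, :800] if 0 else cv2.resize(np.hstack([a,b]),(800,371)))
E
```

```text
time: 4.9
tool_pos: [0.4635, -0.0184, 0.0425]
tool_rot: [-0.0, 1.0, 0.011, -0.0]
contact_force: [0.3, -0.4, -0.3]
gripper_width: 0.499
t 4.9 tcp [ 0.4635 -0.0184  0.0425] x [ 1.     0.023 -0.   ] z [-0.  0. -1.] F [ 0.3 -0.4 -0.3] g 0.499
```

View pics/c4.png

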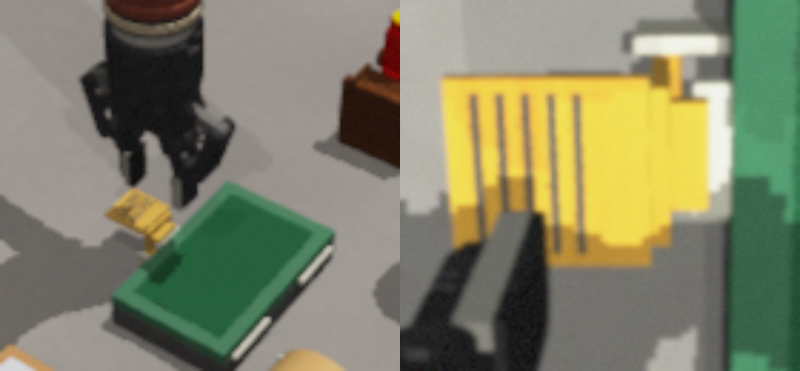

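```bash
python3 -m crank '[[0,0.1,0.2,0],[0,0,0.2,0],[0,0,0,0],[0,0,0,0]]'; python3 -m crank '[[0,0,0.2,0],[0,0,0.2,0],[0,0,0,0],[0,0,0,0]]'
python3 - <<'E'
from h import *
st()
f=shot("wrist","w5");f=shot("scene","s5")
a=cv2.resize(cv2.imread('pics/s5.png')[140:270,200:340],None,fx=3,fy=3);b=cv2.resize(cv2.imread('pics/w5.png')[180:310,180:320],None,fx=3,fy=3)
cv2.imwrite('pics/c5.png',cv2.resize(np.hstack([a,b]),(800,371)))
E
```

```text
time: 5.33
tool_pos: [0.4633, -0.0194, 0.0383]
tool_rot: [-0.0, 1.0, 0.011, -0.0]
contact_force: [1.6, -0.1, 0.0]
gripper_width: 0.5
time: 5.67
tool_pos: [0.4634, -0.0194, 0.0343]
tool_rot: [-0.0, 1.0, 0.011, -0.0]
contact_force: [-0.7, -0.9, -0.8]
gripper_width: 0.5
t 5.67 tcp [ 0.4634 -0.0194  0.0343] x [ 1.     0.023 -0.   ] z [-0.  0. -1.] F [-0.7 -0.9 -0.8] g 0.5
```

View pics/c5.png

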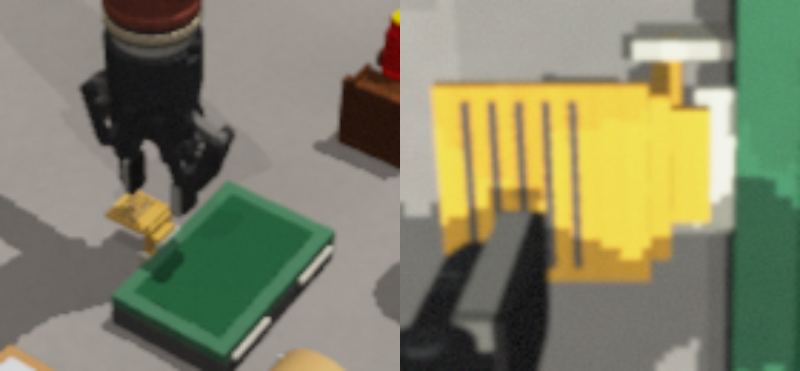

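```bash
python3 -m crank '[[0,0,0.3,0],[0,0,0.3,0],[0,0,0.3,0],[0,0,0.3,0],[0,0,0,0],[0,0,0,0],[0,0,0,0]]'
python3 - <<'E'
from h import *
st();print(manip.grip_depth)
f=shot("wrist","w6");f=shot("scene","s6")
a=cv2.resize(cv2.imread('pics/s6.png')[140:270,200:340],None,fx=3,fy=3);b=cv2.resize(cv2.imread('pics/w6.png')[180:310,180:320],None,fx=3,fy=3)
cv2.imwrite('pics/c6.png',cv2.resize(np.hstack([a,b]),(800,371)))
E
```

```text
time: 6.35
tool_pos: [0.4636, -0.0194, 0.0226]
tool_rot: [-0.0, 1.0, 0.011, -0.0]
contact_force: [-0.5, -0.2, 0.5]
gripper_width: 0.501
t 6.35 tcp [ 0.4636 -0.0194  0.0226] x [ 1.     0.023 -0.   ] z [-0.  0. -1.] F [-0.5 -0.2  0.5] g 0.501
0.0187
```

View pics/c6.png

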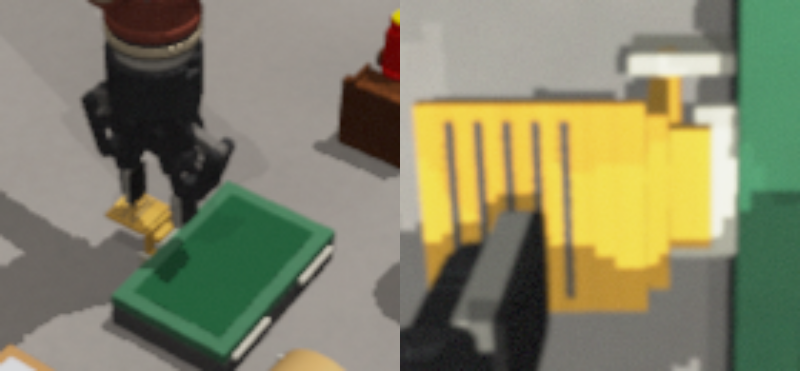

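```bash
python3 -m crank '[[0,0,0.3,0],[0,0,0.3,0],[0,0,0,0],[0,0,0,0],[0,0,0,0]]';python3 -m crank '[[0,0,0.2,0],[0,0,0.2,0],[0,0,0,0],[0,0,0,0],[0,0,0,0]]'
python3 - <<'E'
from h import *
st()
f=shot("wrist","w7");f=shot("scene","s7")
a=cv2.resize(cv2.imread('pics/s7.png')[140:270,200:340],None,fx=3,fy=3);b=cv2.resize(cv2.imread('pics/w7.png')[180:310,180:320],None,fx=3,fy=3)
cv2.imwrite('pics/c7.png',cv2.resize(np.hstack([a,b]),(800,371)))
E
```

```text
time: 6.87
tool_pos: [0.4635, -0.0194, 0.0165]
tool_rot: [-0.0, 1.0, 0.011, -0.0]
contact_force: [-0.0, 0.7, -0.4]
gripper_width: 0.499
time: 7.28
tool_pos: [0.4635, -0.0194, 0.0126]
tool_rot: [-0.0, 1.0, 0.011, -0.0]
contact_force: [0.1, 0.8, -0.7]
gripper_width: 0.502
t 7.28 tcp [ 0.4635 -0.0194  0.0126] x [ 1.     0.023 -0.   ] z [-0.  0. -1.] F [ 0.1  0.8 -0.7] g 0.502
```

View pics/c7.png

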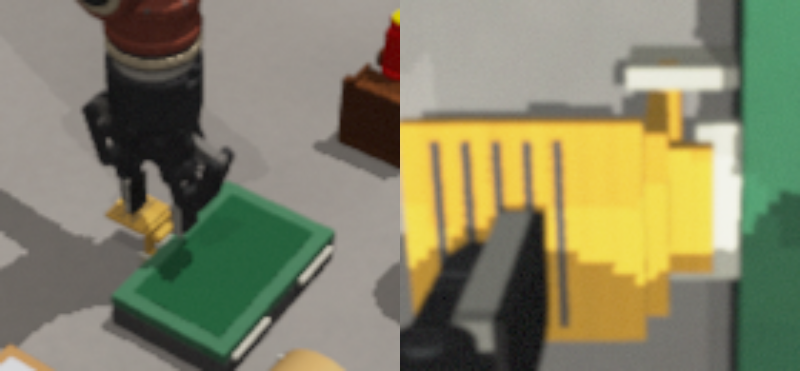

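```bash
python3 -m crank '[[0,0,0.2,0],[0,0,0,0],[0,0,0,0],[0,0,0,0]]';python3 -m crank '[[0,0,0.2,0],[0,0,0,0],[0,0,0,0],[0,0,0,0]]'
python3 - <<'E'
from h import *
st()
f=shot("wrist","w8");f=shot("scene","s8")
a=cv2.resize(cv2.imread('pics/s8.png')[140:270,200:340],None,fx=3,fy=3);b=cv2.resize(cv2.imread('pics/w8.png')[180:310,180:320],None,fx=3,fy=3)
cv2.imwrite('pics/c8.png',cv2.resize(np.hstack([a,b]),(800,371)))
E
```

```text
time: 7.72
tool_pos: [0.4635, -0.0194, 0.0105]
tool_rot: [-0.0, 1.0, 0.011, -0.0]
contact_force: [-0.4, 0.0, -0.7]
gripper_width: 0.5
time: 8.05
tool_pos: [0.4635, -0.0194, 0.0086]
tool_rot: [-0.0, 1.0, 0.011, -0.0]
contact_force: [0.0, -0.4, 0.1]
gripper_width: 0.498
t 8.05 tcp [ 0.4635 -0.0194  0.0086] x [ 1.     0.023 -0.   ] z [-0.  0. -1.] F [ 0.  -0.4  0.1] g 0.498
```

View pics/c8.png

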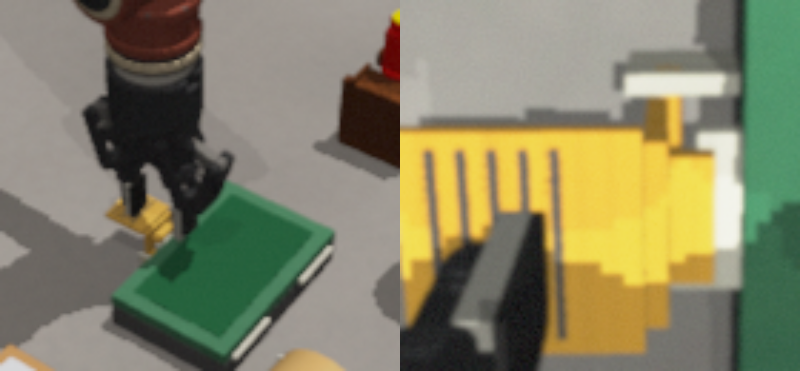

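Run:
```python
from h import *
f=manip.grab_frame("scene")
for z in(.036,.044,.05,.06): print(z,w2pix(f,[(.435,-.029,z),(.435,-.008,z),(.435,-.0194,z),(.492,-.029,z),(.492,-.008,z)]).round(1).tolist())
cv2.imwrite('pics/s8z.png',cv2.resize(f["img"][180:240,220:290,::-1],None,fx=8,fy=8,interpolation=cv2.INTER_CUBIC))
```

```text
0.036 [[243.8, 218.0], [249.1, 213.2], [246.3, 215.8], [262.3, 227.7], [267.5, 222.8]]
0.044 [[243.7, 215.6], [249.0, 210.9], [246.1, 213.4], [262.2, 225.4], [267.5, 220.4]]
0.05 [[243.6, 213.8], [248.9, 209.1], [246.0, 211.7], [262.2, 223.6], [267.4, 218.7]]
0.06 [[243.4, 210.9], [248.8, 206.1], [245.9, 208.7], [262.1, 220.6], [267.4, 215.7]]
```

View pics/s8z.png

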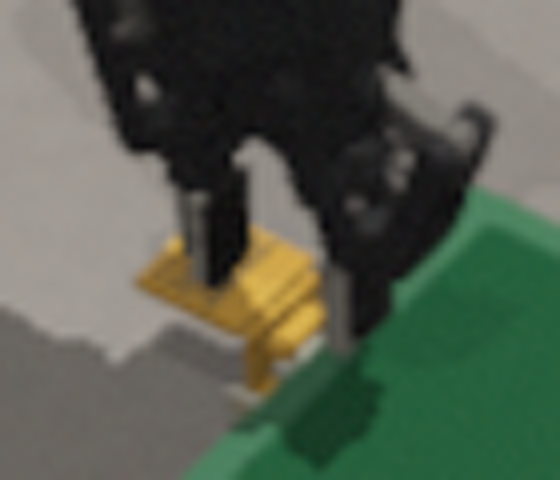

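```bash
python3 -m crank '[[0,0,0.2,0],[0,0,0,0],[0,0,0,0],[0,0,0,0]]';python3 -m crank '[[0,0,0.2,0],[0,0,0,0],[0,0,0,0],[0,0,0,0]]'
python3 - <<'E'
from h import *
st()
f=manip.grab_frame("scene")
cv2.imwrite('pics/s9z.png',cv2.resize(f["img"][180:240,220:290,::-1],None,fx=8,fy=8,interpolation=cv2.INTER_CUBIC))
E
```

```text
time: 8.53
tool_pos: [0.4636, -0.0195, 0.0067]
tool_rot: [0.0, 1.0, 0.011, -0.0]
contact_force: [-0.6, 0.1, 2.0]
gripper_width: 0.502
time: 8.87
tool_pos: [0.4632, -0.0195, 0.0048]
tool_rot: [0.0, 1.0, 0.011, -0.001]
contact_force: [-2.6, -0.9, 4.5]
gripper_width: 0.501
t 8.87 tcp [ 0.4632 -0.0195  0.0048] x [ 1.     0.023 -0.001] z [-0.001 -0.    -1.   ] F [-2.6 -0.9  4.5] g 0.501
```

View pics/s9z.png

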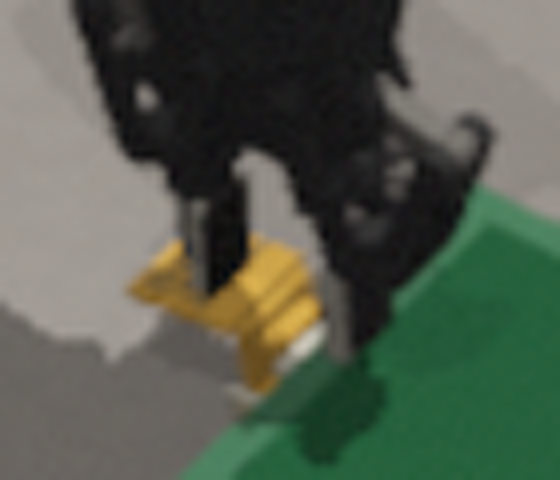

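Run:
```python
from h import *
st()
f=shot("wrist","w10")
```

```text
t 8.92 tcp [ 0.4632 -0.0195  0.0048] x [ 1.     0.023 -0.001] z [-0.001 -0.    -1.   ] F [-2.1 -0.8  4.3] g 0.5
```

View pics/w10.png

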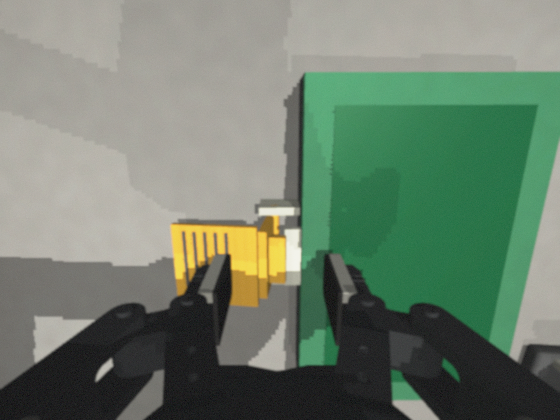

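```bash
python3 -m crank '[[0,0,0.1,0],[0,0,0,0],[0,0,0,0]]';python3 -m crank '[[0,0,0.1,0],[0,0,0,0],[0,0,0,0]]';  python3 - <<'E'
from h import *
st()
f=shot("wrist","w11")
f=manip.grab_frame("scene")
cv2.imwrite('pics/s11z.png',cv2.resize(f["img"][180:240,220:290,::-1],None,fx=8,fy=8,interpolation=cv2.INTER_CUBIC))
E
```

```text
time: 9.22
tool_pos: [0.4626, -0.0195, 0.0041]
tool_rot: [0.0, 1.0, 0.012, -0.002]
contact_force: [-6.4, 0.2, 10.5]
gripper_width: 0.503
time: 9.47
tool_pos: [0.4624, -0.0195, 0.0034]
tool_rot: [0.0, 1.0, 0.012, -0.002]
contact_force: [-7.7, -0.3, 13.2]
gripper_width: 0.499
t 9.47 tcp [ 0.4624 -0.0195  0.0034] x [ 1.     0.023 -0.004] z [-0.004 -0.    -1.   ] F [-7.7 -0.3 13.2] g 0.499
```

View pics/s11z.png

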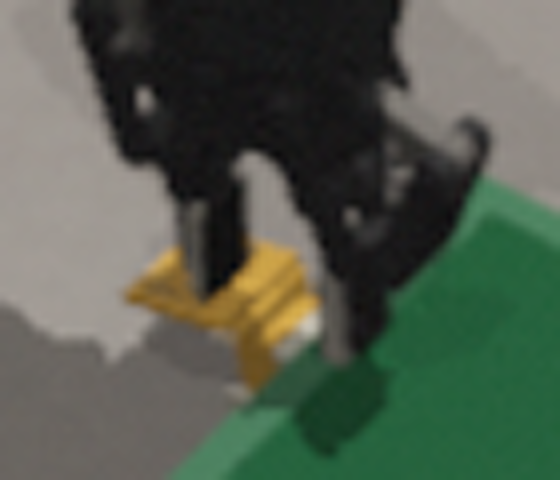

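View pics/w11.png

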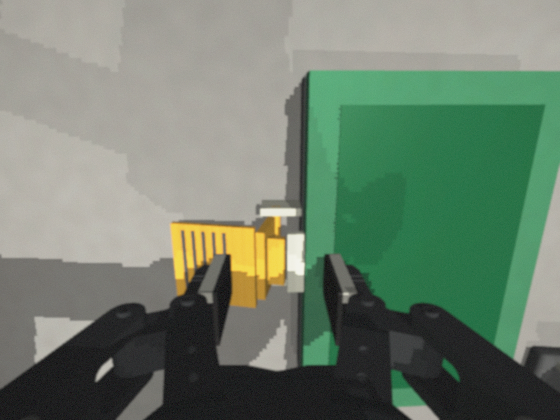

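```bash
python3 -m crank '[[0,0,-0.2,0],[0,0,-0.2,0],[0,0,0,0],[0,0,0,0],[0,0,0,0]]'
python3 - <<'E'
from h import *
st()
f=manip.grab_frame("scene")
cv2.imwrite('pics/s12z.png',cv2.resize(f["img"][180:280,220:330,::-1],None,fx=6,fy=6,interpolation=cv2.INTER_CUBIC))
E
```

```text
time: 9.98
tool_pos: [0.4638, -0.0194, 0.0068]
tool_rot: [0.0, 1.0, 0.011, 0.0]
contact_force: [-0.5, -0.5, 3.2]
gripper_width: 0.5
t 9.98 tcp [ 0.4638 -0.0194  0.0068] x [1.    0.023 0.   ] z [ 0. -0. -1.] F [-0.5 -0.5  3.2] g 0.5
```

View pics/s12z.png

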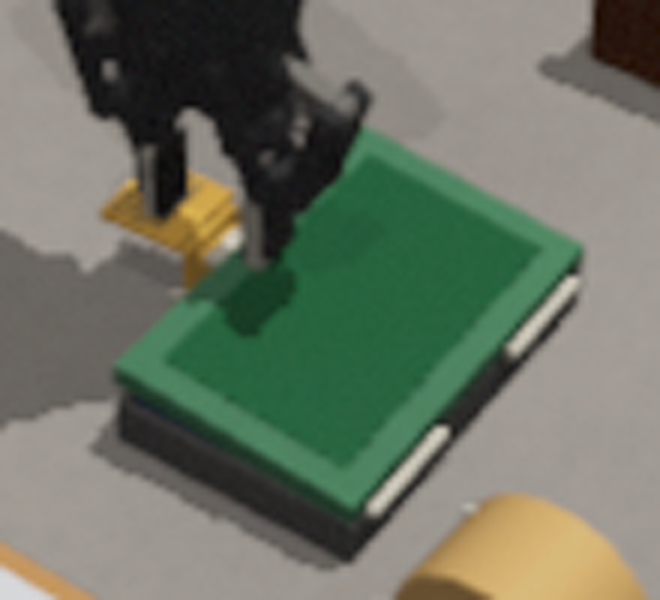

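```bash
python3 -m crank '[[0.2,0,-0.5,0],[0.3,0,-0.6,0],[0.4,0,-0.7,0],[0.5,0,-0.9,0],[0.5,0,-0.85,0],[0.55,0,-0.8,0],[0,0,0,0],[0,0,0,0],[0,0,0,0]]'
python3 - <<'E'
from h import *
st()
f=manip.grab_frame("scene")
cv2.imwrite('pics/s13z.png',cv2.resize(f["img"][150:280,210:350,::-1],None,fx=4,fy=4,interpolation=cv2.INTER_CUBIC))
E
```

```text
time: 10.78
tool_pos: [0.488, -0.019, 0.05]
tool_rot: [0.0, 1.0, 0.011, -0.0]
contact_force: [0.7, -0.4, 0.6]
gripper_width: 0.496
t 10.78 tcp [ 0.488 -0.019  0.05 ] x [ 1.     0.023 -0.   ] z [-0. -0. -1.] F [ 0.7 -0.4  0.6] g 0.496
```

View pics/s13z.png

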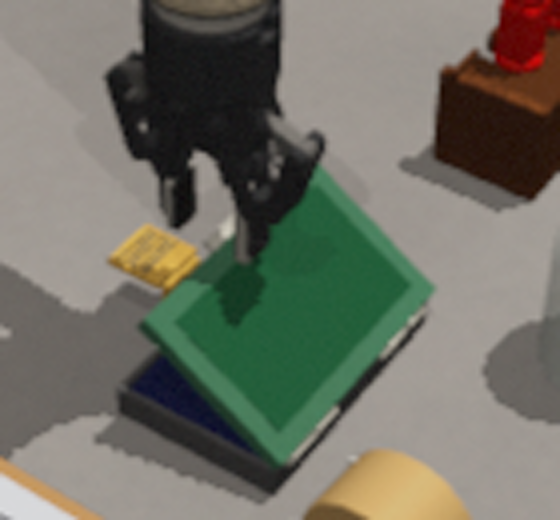

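```bash
python3 -m crank '[[0.7,0,-0.75,0],[0.75,0,-0.7,0],[0.85,0,-0.65,0],[0.9,0,-0.5,0],[0.9,0,-0.4,0],[0.9,0,-0.3,0],[0,0,0,0],[0,0,0,0],[0,0,0,0]]'
python3 - <<'E'
from h import *
st()
f=manip.grab_frame("scene")
cv2.imwrite('pics/s14z.png',cv2.resize(f["img"][150:280,210:350,::-1],None,fx=4,fy=4,interpolation=cv2.INTER_CUBIC))
E
```

```text
time: 11.58
tool_pos: [0.5377, -0.0177, 0.0827]
tool_rot: [0.0, 1.0, 0.011, -0.001]
contact_force: [0.1, -1.0, 0.4]
gripper_width: 0.498
t 11.58 tcp [ 0.5377 -0.0177  0.0827] x [ 1.     0.023 -0.001] z [-0.001 -0.    -1.   ] F [ 0.1 -1.   0.4] g 0.498
```

View pics/s14z.png

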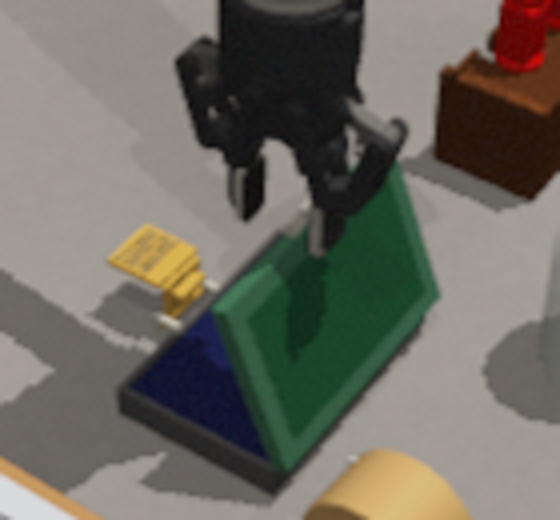

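```bash
python3 -m crank '[[0.9,0,-0.2,0],[0.9,0,-0.1,0],[0.9,0,0,0],[0.9,0,0,0],[0.9,0,0.1,0],[0.9,0,0.1,0],[0.8,0,0,0],[0.7,0,0,0],[0,0,0,0],[0,0,0,0]]'
python3 - <<'E'
from h import *
st()
f=manip.grab_frame("scene")
cv2.imwrite('pics/s15z.png',cv2.resize(f["img"][150:280,210:350,::-1],None,fx=4,fy=4,interpolation=cv2.INTER_CUBIC))
E
```

```text
time: 12.47
tool_pos: [0.6071, -0.0161, 0.0839]
tool_rot: [0.0, 1.0, 0.011, -0.0]
contact_force: [-0.1, 0.6, -0.2]
gripper_width: 0.503
t 12.47 tcp [ 0.6071 -0.0161  0.0839] x [ 1.     0.023 -0.001] z [-0.001 -0.    -1.   ] F [-0.1  0.6 -0.2] g 0.503
```

View pics/s15z.png

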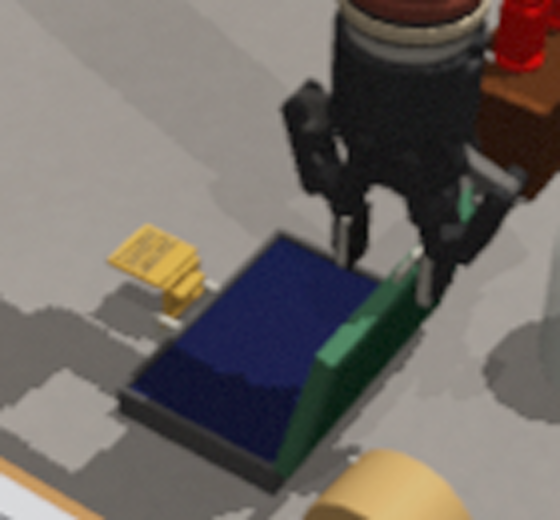

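```bash
python3 -m crank '[[0,0,-2,0],[0,0,-2,0],[0,0,-2,0],[0,0,-2,0],[0,0,-2,0],[-0.5,-3,0,0],[-0.8,-3.5,0,0],[-0.8,-3.5,0,0],[-0.8,-3.5,0,0],[-0.8,-3.5,0,0]]';  python3 -m crank '[[-0.8,-3.5,0,0],[-0.8,-3.5,0,0],[-0.8,-3,0,0],[-0.3,-2,0,0],[0,0,0,0],[0,0,0,0],[0,0,0,0]]' 0.9;  python3 - <<'E'
from h import *
st();mv([.5379,.3061,.16],np.radians(1))
shot("wrist","w16");f=shot("top","t16")
print(w2pix(f,(.5379,.3061,.1385)))
E
```

```text
time: 13.35
tool_pos: [0.5651, 0.1542, 0.1843]
tool_rot: [-0.0, 1.0, 0.011, 0.0]
contact_force: [0.3, -0.4, 0.5]
gripper_width: 0.501
time: 13.93
tool_pos: [0.5363, 0.2717, 0.1841]
tool_rot: [0.0, 1.0, 0.011, -0.0]
contact_force: [-0.1, -0.3, -0.5]
gripper_width: 0.897
t 13.93 tcp [0.5363 0.2717 0.1841] x [ 1.     0.023 -0.   ] z [-0.    -0.001 -1.   ] F [-0.1 -0.3 -0.5] g 0.897
turn about tool z (6deg): 0.05
shift cm [ 0.24 -3.44  2.4 ] yaw now 1.29
[[144.26960232 212.08419193]]
```

View pics/w16.png

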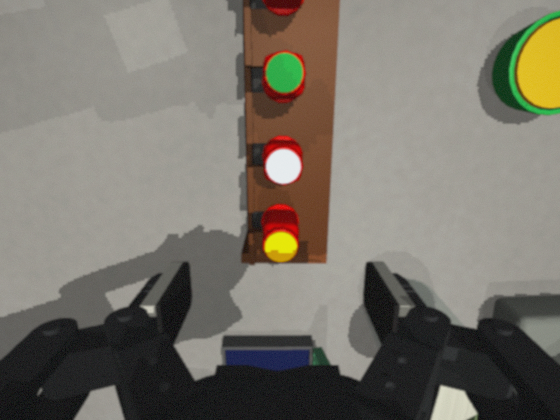

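View pics/t16.png

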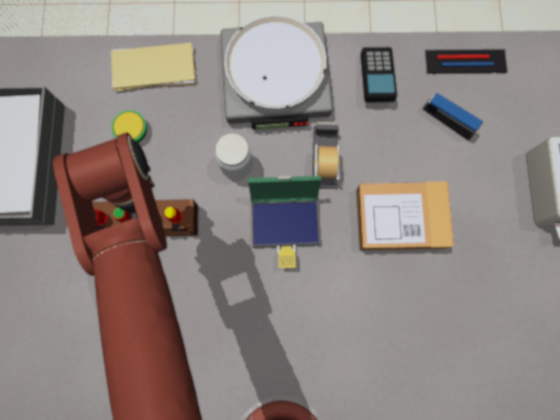

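Run:
```python
from h import *
f=manip.grab_frame("wrist")
c=pix2w(f,[(281,247),(283,166),(285,73)],.1385);print(c.round(4))
d=c[2]-c[0];print("yaw",np.degrees(np.arctan2(d[1],d[0]))-90)
e=pix2w(f,[(327,262),(338,0)],.077);d=e[1]-e[0];print(e.round(4),np.degrees(np.arctan2(d[1],d[0]))-90)
e=pix2w(f,[(247,262),(247,30)],.081);d=e[1]-e[0];print(e.round(4),np.degrees(np.arctan2(d[1],d[0]))-90)
cv2.imwrite('pics/w16z.png',cv2.resize(f["img"][100:270,230:350,::-1],None,fx=4,fy=4,interpolation=cv2.INTER_CUBIC)[:600])
```

```text
[[0.5405 0.2492 0.1385]
 [0.5404 0.3081 0.1385]
 [0.54   0.3664 0.1385]]
yaw 0.2377528586701203
[[0.5854 0.209  0.077 ]
 [0.5798 0.4249 0.077 ]] 1.495689346370355
[[0.5108 0.2093 0.081 ]
 [0.5115 0.4022 0.081 ]] -0.19355981607799322
```

View pics/w16z.png

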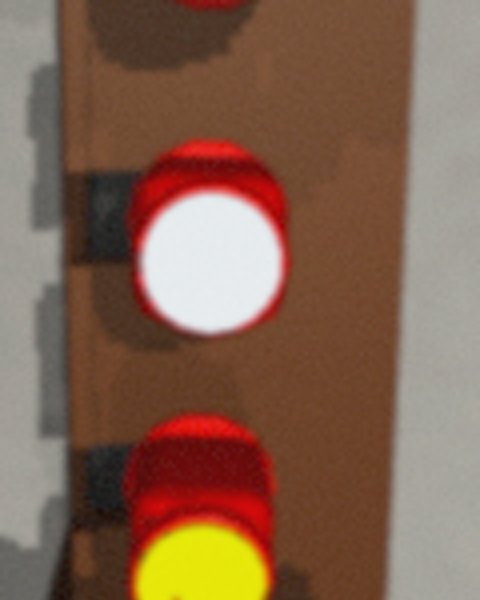

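```bash
python3 -m crank '[[0.3,-1.8,0,0.1],[0,-1.7,1,0],[0,0,2,0],[0,0,2,0],[0,0,2,0],[0,0,1,0],[0,0,0,0],[0,0,0,0],[0,0,0,0]]';  python3 - <<'E'
from h import *
st();mv([.539,.307,.06],np.radians(.8))
shot("wrist","w17");f=shot("scene","s17")
print(w2pix(f,(.539,.307,.107)))
a=cv2.resize(f["img"][100:200,290:400,::-1],None,fx=4,fy=4);b=cv2.resize(cv2.imread('pics/w17.png'),(533,400))
cv2.imwrite('pics/c17.png',cv2.resize(np.hstack([a[:400],b]),(800,328)))
E
```

```text
time: 14.83
tool_pos: [0.5399, 0.3074, 0.1057]
tool_rot: [-0.0, 1.0, 0.006, 0.001]
contact_force: [-0.3, -0.0, -0.6]
gripper_width: 0.898
t 14.83 tcp [0.5399 0.3074 0.1057] x [1.    0.012 0.002] z [ 0.002  0.001 -1.   ] F [-0.3 -0.  -0.6] g 0.898
turn about tool z (6deg): -0.02
shift cm [-0.1   0.04  4.57] yaw now 0.66
[[350.60271296 145.43254686]]
```

View pics/c17.png

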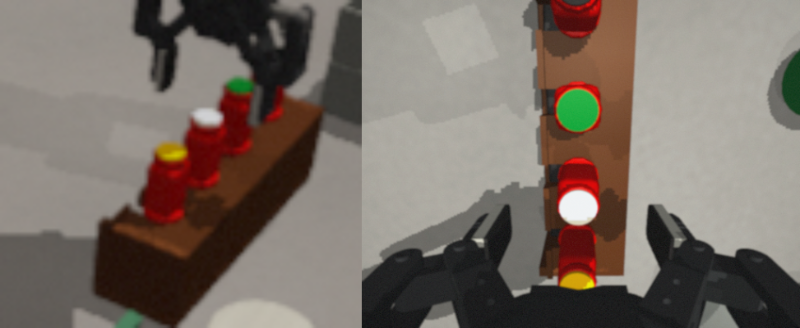

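```bash
python3 -m crank '[[-0.1,0,1,0],[0,0,1,0],[0,0,1,0],[0,0,1,0],[0,0,0.5,0],[0,0,0,0],[0,0,0,0],[0,0,0,0]]';  python3 - <<'E'
from h import *
st();mv([.539,.307,.06],np.radians(.8))
shot("wrist","w18");f=shot("scene","s18")
a=cv2.resize(f["img"][100:200,290:400,::-1],None,fx=4,fy=4);b=cv2.resize(cv2.imread('pics/w18.png'),(533,400))
cv2.imwrite('pics/c18.png',cv2.resize(np.hstack([a[:400],b]),(800,328)))
E
```

```text
time: 15.6
tool_pos: [0.5381, 0.3075, 0.0594]
tool_rot: [-0.0, 1.0, 0.006, 0.0]
contact_force: [-0.2, 0.1, 0.4]
gripper_width: 0.901
t 15.6 tcp [0.5381 0.3075 0.0594] x [1.    0.012 0.001] z [ 0.001  0.    -1.   ] F [-0.2  0.1  0.4] g 0.901
turn about tool z (6deg): -0.02
shift cm [ 0.08  0.05 -0.06] yaw now 0.7
```

View pics/c18.png

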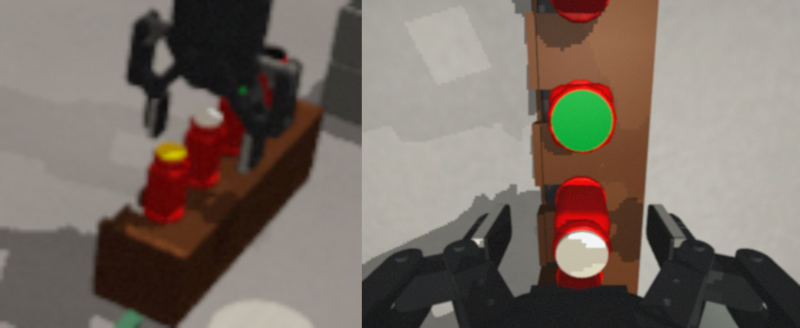

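```bash
python3 -m crank '[[0.05,0,0,0],[0,0,0,0],[0,0,0,0],[0,0,0,0],[0,0,0,0],[0,0,0,0],[0,0,0,0],[0,0,0,0],[0,0,0,0],[0,0,0,0]]' 0.0;  python3 - <<'E'
from h import *
st()
shot("wrist","w19");f=shot("scene","s19")
a=cv2.resize(f["img"][100:200,290:400,::-1],None,fx=4,fy=4);b=cv2.resize(cv2.imread('pics/w19.png'),(533,400))
cv2.imwrite('pics/c19.png',cv2.resize(np.hstack([a[:400],b]),(800,328)))
E
```

```text
time: 16.53
tool_pos: [0.5387, 0.3075, 0.0595]
tool_rot: [-0.0, 1.0, 0.006, 0.0]
contact_force: [0.2, 0.4, 2.4]
gripper_width: 0.316
t 16.53 tcp [0.5387 0.3075 0.0595] x [1.    0.012 0.001] z [ 0.001  0.    -1.   ] F [0.2 0.4 2.4] g 0.316
```

View pics/c19.png

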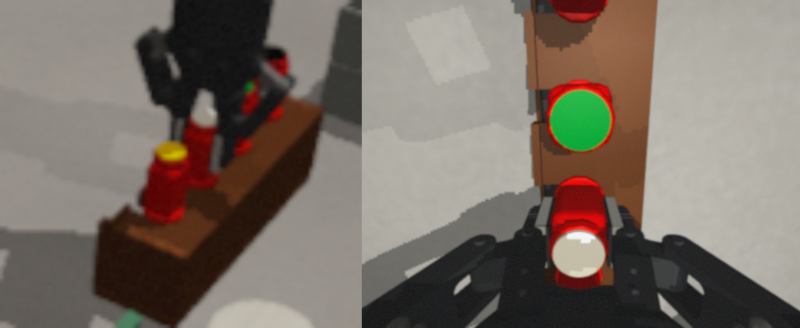

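```bash
python3 -m crank '[[0,0,-0.3,0],[0,0,-0.3,0],[0,0,-0.3,0],[0,0,0,0],[0,0,0,0],[0,0,0,0]]';  python3 - <<'E'
from h import *
st()
shot("wrist","w20");f=shot("scene","s20")
a=cv2.resize(f["img"][100:200,290:400,::-1],None,fx=4,fy=4);b=cv2.resize(cv2.imread('pics/w20.png'),(533,400))
cv2.imwrite('pics/c20.png',cv2.resize(np.hstack([a[:400],b]),(800,328)))
E
```

```text
time: 17.13
tool_pos: [0.5381, 0.3073, 0.0679]
tool_rot: [0.0, 1.0, 0.006, -0.0]
contact_force: [-0.4, -0.4, -0.3]
gripper_width: 0.32
t 17.13 tcp [0.5381 0.3073 0.0679] x [ 1.     0.012 -0.001] z [-0.001 -0.    -1.   ] F [-0.4 -0.4 -0.3] g 0.32
```

View pics/c20.png

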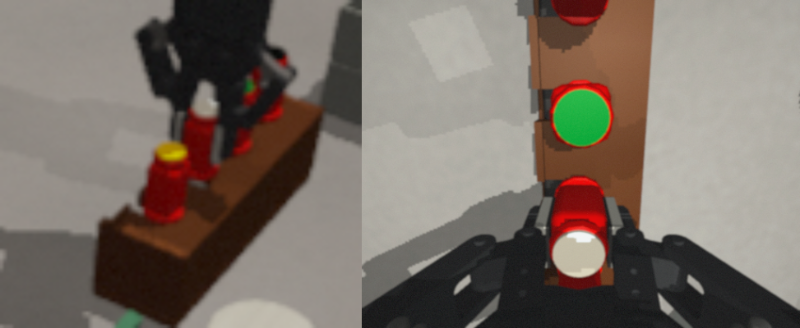

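```bash
python3 -m crank '[[-0.7,0,0,0],[-1,0,0,0],[-1,0,0,0],[0,0,0,0],[0,0,0,0]]';python3 -m crank '[[-1.2,0,0,0],[-1.2,0,0,0],[-1.2,0,0,0],[-1.2,0,0,0],[-1.2,0,0,0],[-1.2,0,0,0],[0,0,0,0],[0,0,0,0]]';  python3 - <<'E'
from h import *
st()
shot("wrist","w21");f=shot("scene","s21")
a=cv2.resize(f["img"][100:200,290:400,::-1],None,fx=4,fy=4);b=cv2.resize(cv2.imread('pics/w21.png'),(533,400))
cv2.imwrite('pics/c21.png',cv2.resize(np.hstack([a[:400],b]),(800,328)))
E
```

```text
time: 17.65
tool_pos: [0.5103, 0.3071, 0.068]
tool_rot: [0.0, 1.0, 0.006, -0.0]
contact_force: [-0.0, 0.3, -2.2]
gripper_width: 0.318
time: 18.32
tool_pos: [0.4387, 0.3063, 0.0682]
tool_rot: [-0.0, 1.0, 0.007, 0.0]
contact_force: [-1.5, 0.3, -1.3]
gripper_width: 0.313
t 18.32 tcp [0.4387 0.3063 0.0682] x [1.    0.013 0.001] z [ 0.001  0.    -1.   ] F [-1.5  0.3 -1.3] g 0.313
```

View pics/c21.png

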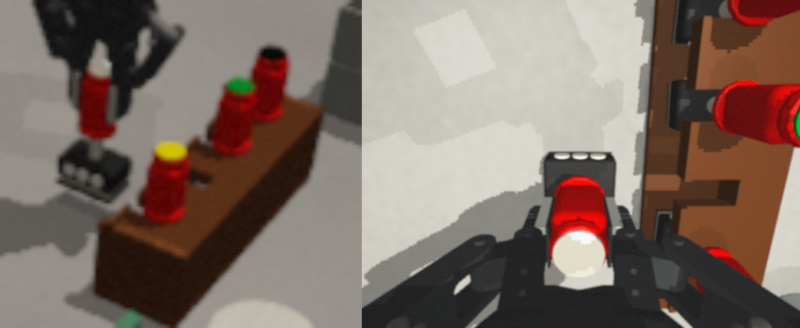

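```bash
python3 -m crank '[[0,0,-2,0],[0,0,-2.5,0],[0,1,-2.5,0],[0,2,-2,0],[0,3,0,0],[0.5,3,0,0],[1,3,0,0],[1,3,0,0],[1,3,0,0],[1,3,0,0]]';  python3 -m crank '[[1,3,0,0],[1,3,0,0],[1,3,0,0],[0.8,2,0,0],[0,0.4,0,0],[0,0,0,0],[0,0,0,0],[0,0,0,0]]';  python3 - <<'E'
from h import *
st();mv([.522,-.018,.07],np.radians(1.7))
shot("wrist","w22");f=shot("scene","s22")
E
```

```text
time: 19.25
tool_pos: [0.4878, 0.095, 0.1586]
tool_rot: [0.0, 1.0, 0.006, 0.001]
contact_force: [0.9, 0.7, -0.8]
gripper_width: 0.321
time: 19.92
tool_pos: [0.5261, -0.016, 0.158]
tool_rot: [-0.0, 1.0, 0.007, -0.0]
contact_force: [-0.3, -0.1, -2.2]
gripper_width: 0.319
t 19.92 tcp [ 0.5261 -0.016   0.158 ] x [ 1.     0.013 -0.   ] z [-0.  0. -1.] F [-0.3 -0.1 -2.2] g 0.319
turn about tool z (6deg): -0.16
shift cm [-0.41  0.2   8.8 ] yaw now 0.75
```

View pics/s22.png

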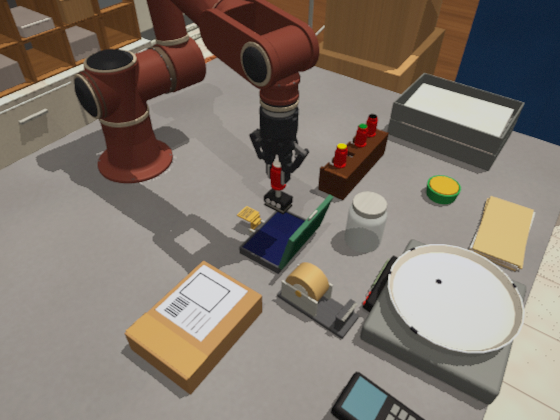

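View pics/w22.png

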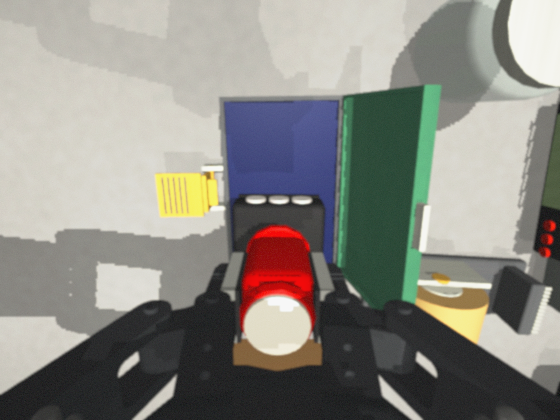

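```bash
python3 -m crank '[[-0.2,0.2,2,0],[-0.2,0,2,0],[0,0,2,0],[0,0,1.5,0],[0,0,1,0],[0,0,0.5,0],[0,0,0,0],[0,0,0,0],[0,0,0,0]]';  python3 - <<'E'
from h import *
st()
shot("wrist","w23");f=shot("scene","s23")
a=cv2.resize(f["img"][130:260,220:350,::-1],None,fx=3,fy=3);b=cv2.resize(cv2.imread('pics/w23.png'),(520,390))
cv2.imwrite('pics/c23.png',cv2.resize(np.hstack([a,b]),(800,343)))
E
```

```text
time: 20.77
tool_pos: [0.5234, -0.0189, 0.0695]
tool_rot: [0.0, 1.0, 0.006, 0.001]
contact_force: [0.3, -0.0, -1.5]
gripper_width: 0.322
t 20.77 tcp [ 0.5234 -0.0189  0.0695] x [1.    0.013 0.002] z [ 0.002 -0.    -1.   ] F [ 0.3 -0.  -1.5] g 0.322
```

View pics/c23.png

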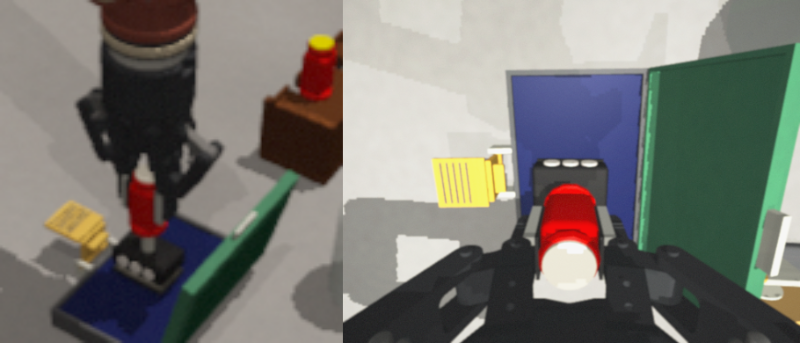

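```bash
python3 -m crank '[[0,0,0.3,0],[0,0,0.3,0],[0,0,0.2,0],[0,0,0,0],[0,0,0,0],[0,0,0,0]]'; python3 -m crank '[[0,0,0.1,0],[0,0,0,0],[0,0,0,0]]';python3 -m crank '[[0,0,0.1,0],[0,0,0,0],[0,0,0,0]]';python3 -m crank '[[0,0,0.1,0],[0,0,0,0],[0,0,0,0]]'
```

```text
time: 21.37
tool_pos: [0.5223, -0.0188, 0.06]
tool_rot: [-0.0, 1.0, 0.006, -0.0]
contact_force: [-0.8, 1.2, -2.1]
gripper_width: 0.319
time: 21.62
tool_pos: [0.5223, -0.0188, 0.0591]
tool_rot: [-0.0, 1.0, 0.006, -0.0]
contact_force: [0.1, -0.2, -1.9]
gripper_width: 0.317
time: 21.87
tool_pos: [0.5226, -0.0189, 0.0586]
tool_rot: [0.0, 1.0, 0.006, 0.0]
contact_force: [-0.2, -0.3, 0.4]
gripper_width: 0.319
time: 22.12
tool_pos: [0.5226, -0.0189, 0.0576]
tool_rot: [0.0, 1.0, 0.006, 0.0]
contact_force: [-1.4, -0.5, 2.5]
gripper_width: 0.318
```

```bash
python3 -m crank '[[0,0,0.1,0],[0,0,0,0],[0,0,0,0]]';python3 -m crank '[[0,0,0.1,0],[0,0,0,0],[0,0,0,0]]';python3 -m crank '[[0,0,0,0],[0,0,0,0],[0,0,0,0]]'
```

```text
time: 22.37
tool_pos: [0.5226, -0.0189, 0.0566]
tool_rot: [0.0, 1.0, 0.006, 0.0]
contact_force: [-0.6, -0.6, 4.7]
gripper_width: 0.322
time: 22.62
tool_pos: [0.5227, -0.0189, 0.0557]
tool_rot: [0.0, 1.0, 0.006, 0.0]
contact_force: [-1.3, -0.1, 6.1]
gripper_width: 0.319
time: 22.87
tool_pos: [0.5227, -0.019, 0.0558]
tool_rot: [0.0, 1.0, 0.006, 0.0]
contact_force: [-1.4, 0.6, 5.1]
gripper_width: 0.319
```

```bash
python3 -m crank '[[0,0,-0.3,0],[0,0,-1,0],[0,0,-2,0],[0,0,-2.5,0],[0,0,-2.5,0],[0,0,-2,0],[0,1.5,0,0],[0,2.5,0,0],[0,2.5,0,0],[0,2.5,0,0]]';python3 -m crank '[[0,2.5,0,0],[0,2.5,0,0],[0,2,0,0],[0,0,0,0],[0,0,0,0],[0,0,0,0]]';  python3 - <<'E'
from h import *
st();mv([.522,-.265,.14])
f=shot("wrist","w24");f=shot("scene","s24")
E
```

```text
time: 23.7
tool_pos: [0.523, -0.1094, 0.1578]
tool_rot: [-0.0, 1.0, 0.007, -0.0]
contact_force: [1.0, 0.5, -1.8]
gripper_width: 0.322
time: 24.2
tool_pos: [0.5239, -0.1781, 0.1576]
tool_rot: [-0.001, 1.0, 0.006, -0.0]
contact_force: [-0.3, -0.6, -1.1]
gripper_width: 0.319
t 24.2 tcp [ 0.5239 -0.1781  0.1576] x [ 1.     0.012 -0.001] z [-0.001  0.001 -1.   ] F [-0.3 -0.6 -1.1] g 0.319
shift cm [-0.29  8.68  1.75] yaw now 0.7
```

View pics/w24.png

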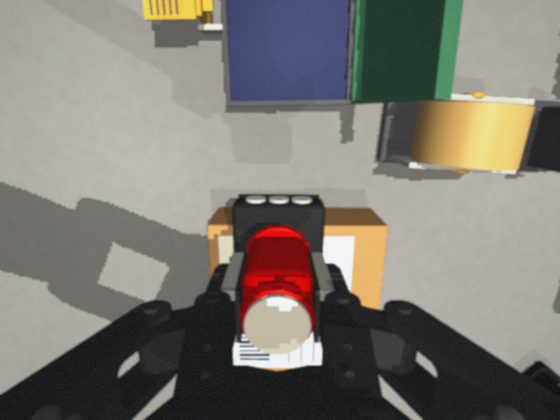

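View pics/s24.png

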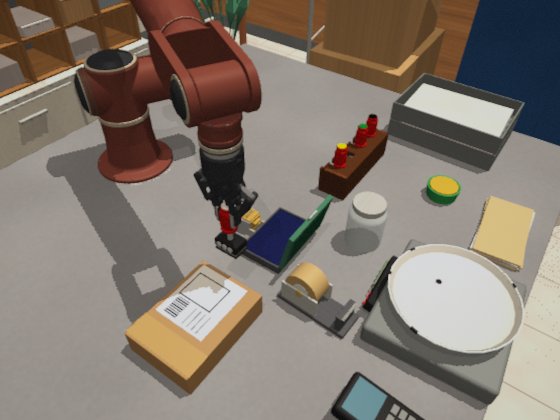

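Run:
```python
import cv2
im=cv2.imread('pics/s24.png')[260:320,170:245];cv2.imwrite('pics/s24z.png',cv2.resize(im,None,fx=8,fy=8,interpolation=cv2.INTER_CUBIC))
im=cv2.imread('pics/s0.png') if 0 else None
```

```text
(no output)
```

View pics/s24z.png

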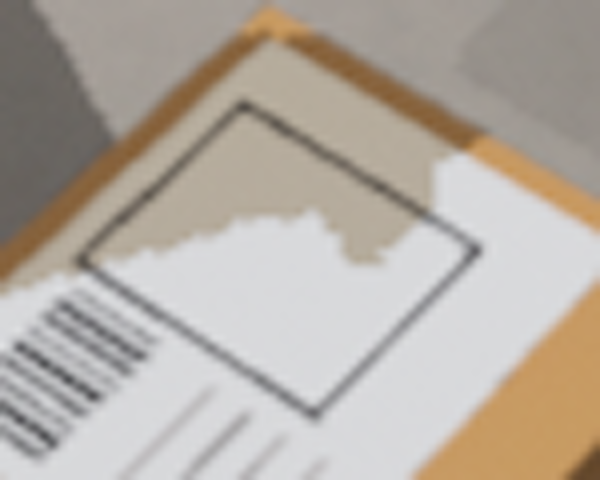

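Run:
```python
from h import *
f=manip.grab_frame("scene")
p=(np.array([(242,104),(480,249),(316,415),(80,261)])+.5)/8-.5+[170,260]
B=pix2w(f,p,.06);print(B.round(4),B.mean(0).round(4))
d=(B[1]-B[0])+(B[2]-B[3]);print(np.degrees(np.arctan2(d[1],d[0])))
# stamp cap/mount check with scene: expected die corners
s=manip.state()["tool_pos"];print(s)
```

```text
[[ 0.4805 -0.2315  0.06  ]
 [ 0.5616 -0.2307  0.06  ]
 [ 0.5614 -0.2924  0.06  ]
 [ 0.4821 -0.293   0.06  ]] [ 0.5214 -0.2619  0.06  ]
0.49456889086943934
[ 0.5241911  -0.17779748  0.15792263]
```

```bash
python3 -m crank '[[-0.2,1.5,0,0],[0,2.5,0,0],[0,2.5,0,0],[0,1.5,0,0],[0,0.6,1,0],[0,0,1.5,0],[0,0,1,0],[0,0,0.6,0],[0,0,0,0],[0,0,0,0]]'; python3 -m crank '[[0,0,0,0],[0,0,0,0]]';  python3 - <<'E'
from h import *
st();mv([.522,-.2635,.1])
f=shot("wrist","w25");f=shot("scene","s25")
# project die rectangle at expected
s=manip.state()["tool_pos"];z=s[2]-.0408
im=cv2.resize(f["img"][230:330,150:270,::-1],None,fx=6,fy=6,interpolation=cv2.INTER_CUBIC)
cv2.imwrite('pics/c25.png',im)
E
```

```text
time: 25.18
tool_pos: [0.5231, -0.264, 0.1165]
tool_rot: [-0.0, 1.0, 0.006, -0.0]
contact_force: [0.2, 0.4, -1.9]
gripper_width: 0.317
time: 25.35
tool_pos: [0.5239, -0.2649, 0.1182]
tool_rot: [0.0, 1.0, 0.006, 0.001]
contact_force: [-0.0, -0.3, -1.5]
gripper_width: 0.321
t 25.35 tcp [ 0.5239 -0.2649  0.1182] x [1.    0.013 0.001] z [ 0.001 -0.001 -1.   ] F [-0.  -0.3 -1.5] g 0.321
shift cm [-0.2  -0.15  1.82] yaw now 0.72
```

View pics/c25.png

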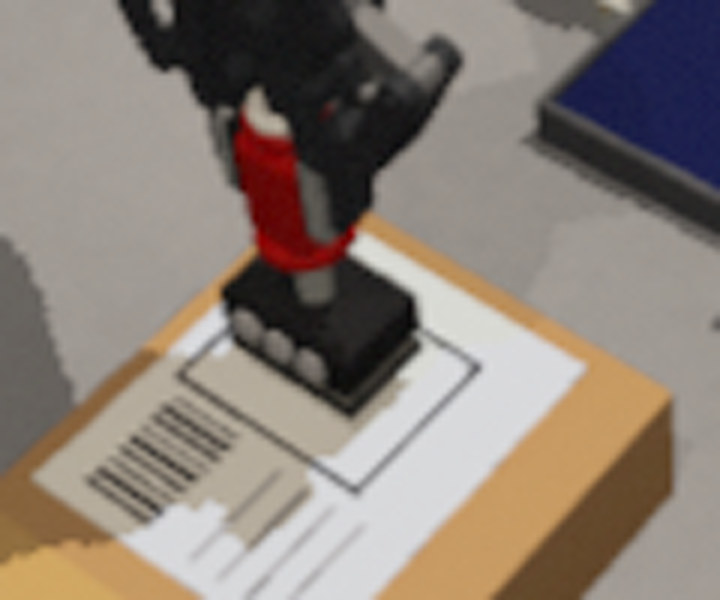

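View pics/w25.png

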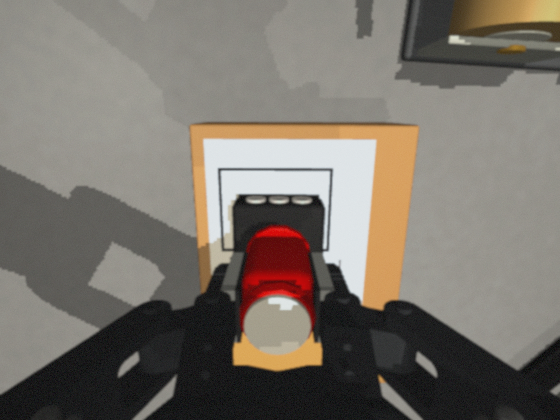

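Run:
```python
from h import *
f=manip.grab_frame("wrist")
B=pix2w(f,[(219.5,169.5),(332,169.5),(223,249.5),(328,249.5)],.06);print(B.round(4)); print("centre",(B[0]+B[1])/2-[0,.031,0])
# mount top front edge as seen: die mount z
z=manip.state()["tool_pos"][2]-.0408
for zz in (z,z+.01,z+.028): print(pix2w(f,[(236,196),(323,196)],zz).round(4))
```

```text
[[ 0.4829 -0.2332  0.06  ]
 [ 0.5633 -0.2322  0.06  ]
 [ 0.4834 -0.295   0.06  ]
 [ 0.5639 -0.294   0.06  ]]
centre [ 0.52309938 -0.26371809  0.06      ]
[[ 0.4964 -0.2483  0.0771]
 [ 0.5553 -0.2475  0.0771]]
[[ 0.4976 -0.2457  0.0871]
 [ 0.5538 -0.245   0.0871]]
[[ 0.4998 -0.2412  0.1051]
 [ 0.5512 -0.2405  0.1051]]
```

```bash
python3 -m crank '[[-0.2,-0.1,0.4,0],[0,0,0.4,0],[0,0,0.3,0],[0,0,0.3,0],[0,0,0,0],[0,0,0,0],[0,0,0,0]]'; python3 -m crank '[[0,0,0.1,0],[0,0,0,0],[0,0,0,0]]';python3 -m crank '[[0,0,0.1,0],[0,0,0,0],[0,0,0,0]]'
```

```text
time: 26.08
tool_pos: [0.5213, -0.2639, 0.1031]
tool_rot: [0.0, 1.0, 0.006, 0.0]
contact_force: [0.1, 0.2, -1.4]
gripper_width: 0.323
time: 26.33
tool_pos: [0.5214, -0.2639, 0.1022]
tool_rot: [0.0, 1.0, 0.006, 0.0]
contact_force: [0.6, -0.8, -1.3]
gripper_width: 0.316
time: 26.58
tool_pos: [0.5213, -0.2638, 0.101]
tool_rot: [-0.0, 1.0, 0.006, -0.0]
contact_force: [-0.3, -0.4, -2.0]
gripper_width: 0.324
```

```bash
python3 -m crank '[[0,0,0.1,0],[0,0,0,0],[0,0,0,0]]';python3 -m crank '[[0,0,0.1,0],[0,0,0,0],[0,0,0,0]]'
```

```text
time: 26.83
tool_pos: [0.5215, -0.264, 0.1006]
tool_rot: [0.0, 1.0, 0.006, 0.0]
contact_force: [-0.3, 0.0, 0.7]
gripper_width: 0.322
time: 27.08
tool_pos: [0.5215, -0.264, 0.0996]
tool_rot: [0.0, 1.0, 0.006, 0.0]
contact_force: [-0.8, 0.1, 2.3]
gripper_width: 0.322
```

```bash
python3 -m crank '[[0,0,0.1,0],[0,0,0,0],[0,0,0,0]]';python3 -m crank '[[0,0,0.1,0],[0,0,0,0],[0,0,0,0]]';python3 -m crank '[[0,0,0,0],[0,0,0,0],[0,0,0,0],[0,0,0,0]]'
```

```text
time: 27.33
tool_pos: [0.5216, -0.264, 0.0986]
tool_rot: [0.0, 1.0, 0.006, 0.0]
contact_force: [-0.5, 1.2, 5.0]
gripper_width: 0.318
time: 27.58
tool_pos: [0.5216, -0.2641, 0.0978]
tool_rot: [0.0, 1.0, 0.006, 0.0]
contact_force: [-1.6, 0.5, 5.7]
gripper_width: 0.319
time: 27.92
tool_pos: [0.5216, -0.2641, 0.0978]
tool_rot: [0.0, 1.0, 0.006, 0.0]
contact_force: [-1.1, 0.8, 6.4]
gripper_width: 0.319
```

```bash
python3 -m crank '[[0,0,-0.3,0],[0,0,-1,0],[0,0,-2,0],[0,0,-2.5,0],[0,-1,-1,0],[0,-2.5,0,0],[0,-2.5,0,0],[0,-2.5,0,0],[0,-2.5,0,0],[0,-2.5,0,0]]';  python3 - <<'E'
from h import *
st()
f=shot("scene","s26")
cv2.imwrite('pics/c26.png',cv2.resize(f["img"][220:340,130:290,::-1],None,fx=5,fy=5,interpolation=cv2.INTER_CUBIC))
E
```

```text
time: 28.75
tool_pos: [0.519, -0.1269, 0.1643]
tool_rot: [-0.0, 1.0, 0.006, -0.0]
contact_force: [-0.4, 0.4, -1.2]
gripper_width: 0.321
t 28.75 tcp [ 0.519  -0.1269  0.1643] x [ 1.     0.012 -0.001] z [-0.001  0.001 -1.   ] F [-0.4  0.4 -1.2] g 0.321
```

View pics/c26.png

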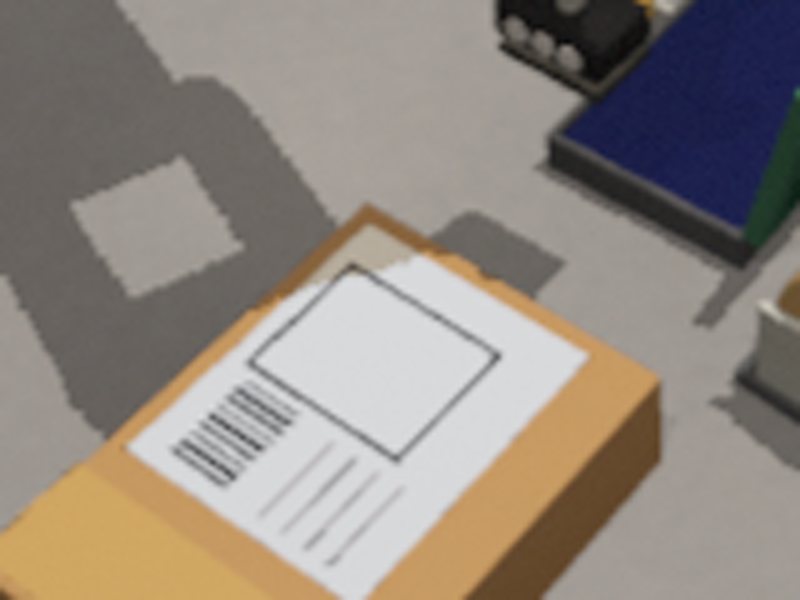

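```bash
python3 -m crank '[[-0.9,-3,0,0],[-0.9,-3.2,0,0],[-0.9,-3.2,0,0],[-0.9,-3.2,0,0],[-0.9,-3.2,0,0],[-0.9,-3.2,0,0],[-0.9,-3.2,0,0],[-0.9,-3.2,0,0],[-0.9,-3.2,0,0],[0,-3.2,0,0]]'; python3 -m crank '[[0,-3,0,0],[0,-3,0,0],[0,-2.5,0,0],[0,-1,0,0],[0,0,0,0],[0,0,0,0],[0,0,0,0]]'
python3 - <<'E'
from h import *
st();mv([.4387,.3067,.068],np.radians(.7))
E
```

```text
time: 29.63
tool_pos: [0.4326, 0.1898, 0.1644]
tool_rot: [-0.0, 1.0, 0.006, -0.001]
contact_force: [0.5, 0.4, -2.0]
gripper_width: 0.318
time: 30.22
tool_pos: [0.4334, 0.2821, 0.1647]
tool_rot: [0.0, 1.0, 0.006, -0.0]
contact_force: [0.1, 0.0, -1.7]
gripper_width: 0.321
t 30.22 tcp [0.4334 0.2821 0.1647] x [ 1.     0.012 -0.001] z [-0.001 -0.001 -1.   ] F [ 0.1  0.  -1.7] g 0.321
turn about tool z (6deg): -0.01
shift cm [ 0.56 -2.46  9.67] yaw now 0.66
```

```bash
python3 -m crank '[[0,-1.2,0,0],[0,-1.25,1,0],[0,0,2,0],[0,0,2,0],[0,0,2,0],[0,0,1.5,0],[0,0,1,0],[0,0,0,0],[0,0,0,0],[0,0,0,0]]'
python3 - <<'E'
from h import *
st();mv([.4387,.3063,.068],np.radians(.7))
shot("wrist","w27");f=shot("scene","s27")
a=cv2.resize(f["img"][100:200,290:400,::-1],None,fx=4,fy=4);b=cv2.resize(cv2.imread('pics/w27.png'),(533,400))
cv2.imwrite('pics/c27.png',cv2.resize(np.hstack([a[:400],b]),(800,328)))
E
```

```text
time: 31.05
tool_pos: [0.4343, 0.3079, 0.0715]
tool_rot: [-0.001, 1.0, 0.006, 0.001]
contact_force: [0.6, 0.4, -1.4]
gripper_width: 0.32
t 31.05 tcp [0.4343 0.3079 0.0715] x [1.    0.012 0.002] z [ 0.002  0.001 -1.   ] F [ 0.6  0.4 -1.4] g 0.32
turn about tool z (6deg): -0.0
shift cm [0.44 0.17 0.35] yaw now 0.67
```

View pics/c27.png

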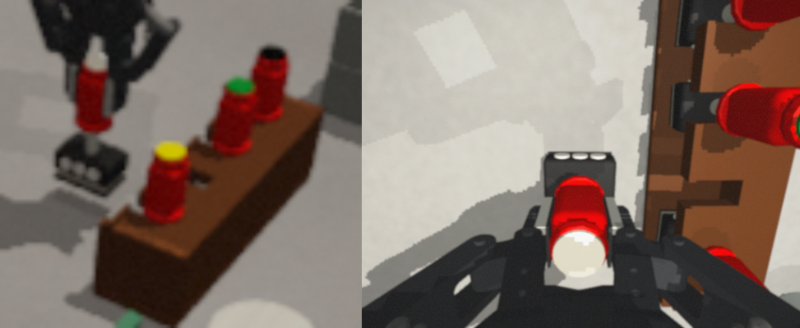

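```bash
python3 -m crank '[[0,0.15,0.3,0],[0.4,0,0.05,0],[0,0,0,0],[0,0,0,0]]'; python3 -m crank '[[1,0,0,0],[1,0,0,0],[1,0,0,0],[0.8,0,0,0],[0,0,0,0],[0,0,0,0]]'
python3 - <<'E'
from h import *
st();mv([.5383,.3075,.068],np.radians(.7))
E
```

```text
time: 31.48
tool_pos: [0.4376, 0.3061, 0.0667]
tool_rot: [-0.0, 1.0, 0.006, 0.0]
contact_force: [-0.3, -0.2, -1.1]
gripper_width: 0.322
time: 31.98
tool_pos: [0.4759, 0.3065, 0.0665]
tool_rot: [0.0, 1.0, 0.006, -0.0]
contact_force: [-0.5, 0.1, -1.8]
gripper_width: 0.322
t 31.98 tcp [0.4759 0.3065 0.0665] x [ 1.     0.012 -0.   ] z [-0. -0. -1.] F [-0.5  0.1 -1.8] g 0.322
turn about tool z (6deg): -0.01
shift cm [ 6.24 -0.03 -0.15] yaw now 0.66
```

```bash
python3 -m crank '[[0,0,-0.15,0],[0.8,0,0,0],[0.8,0,0,0],[0.8,0,0,0],[0,0,0,0],[0,0,0,0]]'; python3 -m crank '[[1,0,0,0],[1,0,0,0],[0.8,-0.03,0,0],[0.6,0,0,0],[0.4,0,0,0],[0,0,0,0],[0,0,0,0],[0,0,0,0]]'
python3 - <<'E'
from h import *
st();mv([.5387,.3075,.0598],np.radians(.7))
shot("wrist","w28");f=shot("scene","s28")
a=cv2.resize(f["img"][100:200,290:400,::-1],None,fx=4,fy=4);b=cv2.resize(cv2.imread('pics/w28.png'),(533,400))
cv2.imwrite('pics/c28.png',cv2.resize(np.hstack([a[:400],b]),(800,328)))
E
```

```text
time: 32.48
tool_pos: [0.4999, 0.3069, 0.0682]
tool_rot: [-0.0, 1.0, 0.006, -0.0]
contact_force: [-0.3, 0.3, -1.9]
gripper_width: 0.319
time: 33.15
tool_pos: [0.537, 0.3076, 0.0679]
tool_rot: [0.0, 1.0, 0.006, -0.0]
contact_force: [-0.4, 0.2, -1.8]
gripper_width: 0.323
t 33.15 tcp [0.537  0.3076 0.0679] x [ 1.     0.012 -0.001] z [-0.001 -0.    -1.   ] F [-0.4  0.2 -1.8] g 0.323
turn about tool z (6deg): 0.0
shift cm [0.17 0.01 0.81] yaw now 0.7
```

View pics/c28.png

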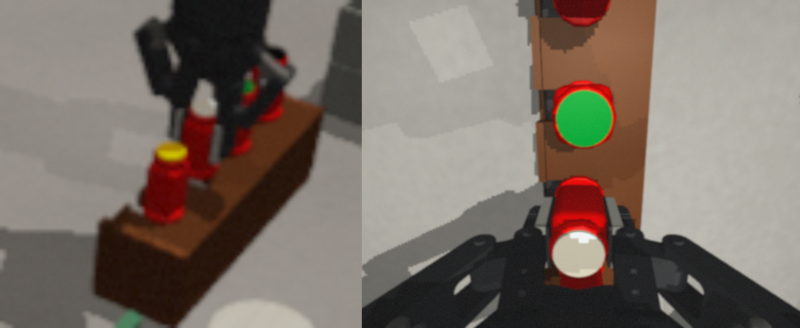

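Aligned. I'll lower it 8 mm in steps and watch the force.

```bash
python3 -m crank '[[0.15,0,0.2,0],[0,0,0.2,0],[0,0,0.2,0],[0,0,0,0],[0,0,0,0],[0,0,0,0]]'; python3 -m crank '[[0,0,0.1,0],[0,0,0.1,0],[0,0,0,0],[0,0,0,0],[0,0,0,0]]'
```

```text
time: 33.75
tool_pos: [0.5387, 0.3076, 0.062]
tool_rot: [0.0, 1.0, 0.006, -0.0]
contact_force: [-0.4, -0.6, -1.7]
gripper_width: 0.315
time: 34.17
tool_pos: [0.5388, 0.3077, 0.0601]
tool_rot: [0.0, 1.0, 0.006, -0.0]
contact_force: [0.2, -0.4, -0.4]
gripper_width: 0.321
```

```bash
python3 -m crank '[[0,0,0.05,0],[0,0,0,0],[0,0,0,0]]';python3 -m crank '[[0,0,0,0],[0,0,0,0],[0,0,0,0],[0,0,0,0],[0,0,0,0],[0,0,0,0]]' 0.9
python3 - <<'E'
from h import *
st()
shot("wrist","w29");f=shot("scene","s29")
a=cv2.resize(f["img"][100:200,290:400,::-1],None,fx=4,fy=4);b=cv2.resize(cv2.imread('pics/w29.png'),(533,400))
cv2.imwrite('pics/c29.png',cv2.resize(np.hstack([a[:400],b]),(800,328)))
E
```

```text
time: 34.42
tool_pos: [0.5388, 0.3077, 0.0596]
tool_rot: [-0.0, 1.0, 0.006, -0.0]
contact_force: [0.3, -0.6, -1.2]
gripper_width: 0.32
time: 34.92
tool_pos: [0.5389, 0.3077, 0.0598]
tool_rot: [-0.0, 1.0, 0.006, 0.0]
contact_force: [-0.4, 0.0, -0.2]
gripper_width: 0.9
t 34.92 tcp [0.5389 0.3077 0.0598] x [1.    0.012 0.   ] z [ 0.  0. -1.] F [-0.4  0.  -0.2] g 0.9
```

View pics/c29.png

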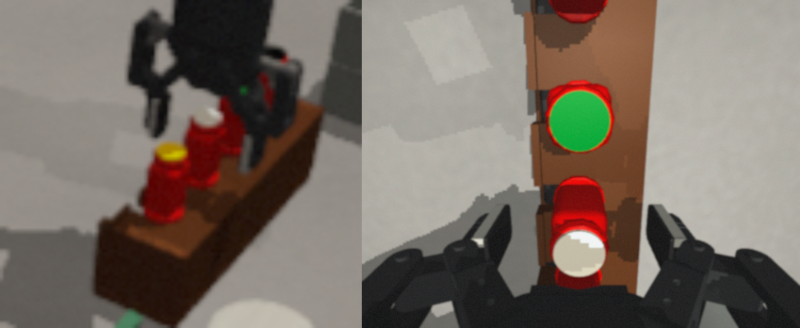

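It hangs as before. I'll lift straight up and clear.

```bash
python3 -m crank '[[0,0,-1,0],[0,0,-1.5,0],[0,0,-2,0],[0,0,-2.5,0],[0,0,-2.5,0],[0,0,-2.5,0],[-2,0,-1,0],[-3,0,0,0],[-3,0,0,0],[-3,0,0,0]]';python3 -m crank '[[-2,0,0,0],[0,0,0,0],[0,0,0,0],[0,0,0,0]]'
python3 - <<'E'
from h import *
st()
f=shot("top","t30");shot("wrist","w30");shot("scene","s30")
g=cv2.imread('pics/top0.png');d=cv2.absdiff(g,cv2.imread('pics/t30.png'))
cv2.imwrite('pics/z30.png',cv2.resize(cv2.imread('pics/t30.png')[190:250,75:205],None,fx=6,fy=6,interpolation=cv2.INTER_CUBIC))
for n,(x0,y0,x1,y1) in dict(parcel=(350,175,460,260),jar=(212,130,255,178),tape=(308,120,345,190)).items(): print(n,d[y0:y1,x0:x1].max(2).mean().round(2))
E
```

```text
time: 35.85
tool_pos: [0.4281, 0.3063, 0.1909]
tool_rot: [-0.0, 1.0, 0.006, 0.001]
contact_force: [-0.5, -0.3, -0.3]
gripper_width: 0.9
time: 36.18
tool_pos: [0.4095, 0.3062, 0.1904]
tool_rot: [-0.0, 1.0, 0.006, 0.001]
contact_force: [0.3, 0.3, -0.0]
gripper_width: 0.899
t 36.18 tcp [0.4095 0.3062 0.1904] x [1.    0.012 0.001] z [ 0.001  0.001 -1.   ] F [ 0.3  0.3 -0. ] g 0.899
parcel 10.29
jar 9.94
tape 12.13
```

View pics/s30.png

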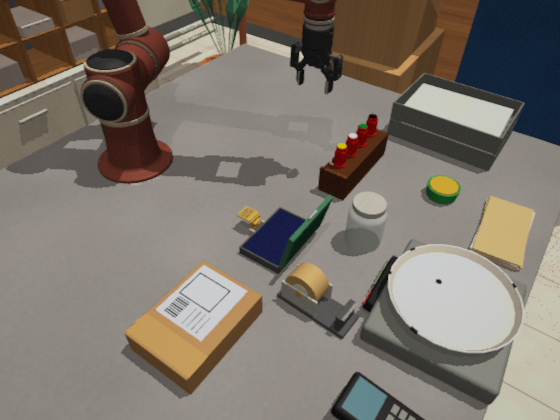

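View pics/t30.png

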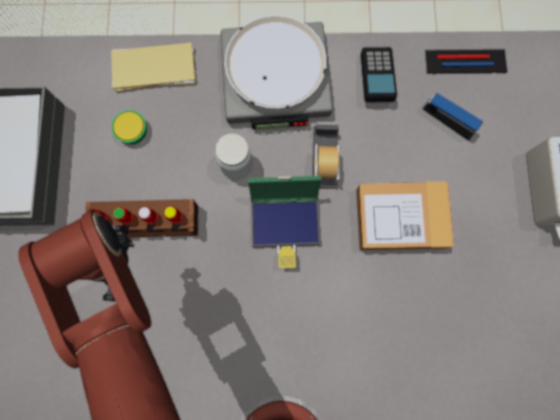

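Run:
```python
from h import *
f=manip.grab_frame("top")
for z in(.125,.135): print(pix2w(f,[(284,178),(285,201)],z).round(4))
H=np.array([.5865,-.0,.024])
for th in(1.5,1.65,1.8):
  e=[(.5865-r*np.cos(th)+o*np.sin(th),-.017,.024+r*np.sin(th)+o*np.cos(th)) for r in(.112,) for o in(.01,0,-.002)];print(th,w2pix(f,e).round(1).tolist())
cv2.imwrite('pics/t31z.png',cv2.resize(f["img"][165:255,240:330,::-1],None,fx=6,fy=6,interpolation=cv2.INTER_CUBIC))
```

```text
[[ 0.6186 -0.0141  0.125 ]
 [ 0.5633 -0.0157  0.125 ]]
[[ 0.6159 -0.014   0.135 ]
 [ 0.5612 -0.0156  0.135 ]]
1.5 [[285.5, 189.3], [285.5, 193.6], [285.5, 194.4]]
1.65 [[285.4, 182.4], [285.4, 186.5], [285.4, 187.3]]
1.8 [[285.3, 176.1], [285.3, 179.8], [285.3, 180.6]]
```

View pics/t31z.png

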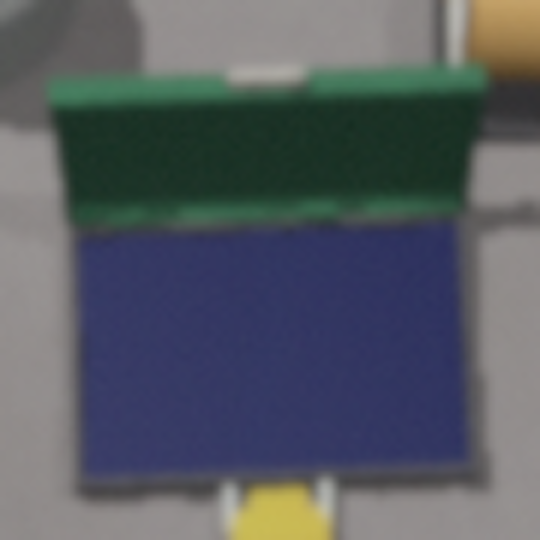

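The top rim of the lid sits at v of about 176.5–181.5, which fits 1.8 rad. I'm handing in.

```bash
python3 -c "
from plant import manip
print(manip.job_done())"
```

```text
the job is handed in; nothing more can be done
None
```

I completed every step of the job and handed it in at about 36 s; no verdict was reported.

- **Ink pad:** I pressed the catch with one finger and held the lid under the other. The lid followed that finger up slowly and right back to its stop, and the last top view matches about 1.8 rad.
- **Stamping:** I pressed the white-capped stamp on the felt at about 7 N and in the date box at about 8 N. The force stayed above 4 N for at least half a second each time. It was within about 2 mm of the box's middle by my measurement, and square to within about 1°.
- **Putting back:** The stamp hangs in its own slot at the gripper pose it was taken from. In the last pictures the other stamps, parcel, jar and tape cutter look to be in their places, though the arm hides the black-capped stamp in the top view. The gripper is clear of everything.

Some checks failed or disagreed:

- **Fingertip height:** The fingertips sat about 38 mm above the reported TCP when half open, which is more than the description allows for. I set the heights by pictures and contact force instead.
- **Catch force:** The contact force rose to about 13 N for a moment while the catch was at its stop, with the freed lid probably also touching the other finger. That is well above the 2–3 N expected there, but under the 40 N limit.
- **Print not visible:** The pictures show no ink mark in the box, so the print is inferred only from the force and position readings.
- **Picture comparison:** My before-and-after difference for the parcel, jar and tape cutter gave no clear result, so I judged those by eye.

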